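# Load the LED test nest, lift the lockout and start the test

## Robot

A 6-joint arm with a two-finger parallel gripper is mounted at the origin on the work surface. World frame = base frame: x ahead of the robot, y to its left, z up, the work surface at z = 0. Lengths are in m, angles in rad, forces in N, time in s.
With the tool pointing down it reaches from about 0.375 to 0.925 m from the base axis. Payload 5.7 kg.
Tool frame: the origin (TCP) lies on the centre line of the jaws, within the pads' length; the fingertips stand 22 mm ahead of it and the grasp point (between the pads) lies 3 mm ahead of it; z points along the fingers, y is the line along which they close (so a half turn about z gives the same grasp; the last joint's range is limited). The gripper opens to 88 mm and grips with 3 to 60 N. Pads are 20 mm wide; open, the fingers measure 115 mm over their backs; the gripper's body (75 mm by 178 mm) begins 61 mm behind the grasp point.
Start: joints at [1.033, 0.359, 1.51, -0, 1.272, -0.115], TCP at [0.246, 0.547, 0.245] pointing down, gripper open.
Joint ranges: [-2.97, 2.97], [-1.01, 2.36], [0.21, 2.38], [-0.96, 4.11], [0.2, 2.71], [-2.98, 2.98]. Speed limits (rad/s): [2.39, 2.39, 3.14, 3.14, 3.14, 3.14].

## Interface

Orientations are given as [roll, pitch, yaw] about the fixed x, y, z axes, in that order (R = Rz(yaw) Ry(pitch) Rx(roll)).
In Python, from rig import manip gives the robot as it stands.
- The arm moves only by the tool drive_tool, never from a script. Its argument "series" is a list of rows, each an object with "dp": the shift along the tool's x, y, z in fractions of the full range, 1 being 0.4 m, a list of three; "rotation": the turn, a rotation vector about the tool's x, y, z in parts of the range, where 1.0 means 90 degrees, a list of three. In form: [{"dp": [x, y, z], "rotation": [ax, ay, az]}, ...]. A call has exactly 10 rows; each row is the pose to reach, as a shift and turn from the pose commanded when the call began, along the tool's axes at that moment; what a row does not reach only later rows make up. A row lasts 1/12 s, in which the tool goes at most 41.7 mm and 7.16 degrees, less where a joint would pass 70% of its speed; a pose out of reach is approached as far as the arm can. Shift and turn numbers lie between -1 and 1, and a call with a number outside is refused. A call with a gripper value outside its range is refused whole. "claw" is the opening, from 0 (shut) to 1 (fully open), set as the call begins (left out, the last holds). The fingers move at their own pace and stop on an object; "newtons" is the grip in N (left out, the last holds). Time passes only in rows, so rows that repeat a pose let the fingers close, or fill a call up. It gives the time, the measured TCP pose, the force, the opening and the grip force at its end, in the units of the state.
- manip.read_state(): the state, without advancing time (a new reading comes with each control period).
- manip.read_camera(name): name is "scene" or "side" or "wrist"; returns a dict with "image" (400x640x3 uint8, red, green, blue), "depth" (400x640 float32, m along the optical axis (not along the pixel's ray), 0 where there is no reading), "fx", "fy", "cx", "cy" (pixels), "rvec" (rotation vector, rad) and "tvec" (3), from world to camera coordinates, as OpenCV has them. Camera axes: x right, y down, z forward; pixel columns grow to the right and rows downward; lengths in m; the calibration is good to about 2 mm. A picture is of the moment at which its call begins.
- manip.sign_off(): hands the job in; it is judged then, once.
The state is a dict: "time": time; "joint_positions": joint angles; "qd": joint speeds; "joint_torque": joint torques, N m; "tcp_pos": TCP position; "orientation": TCP orientation; "wrist_force": force on the tool from outside, world axes, zero at the start; "wrist_torque": the same for the moment, N m; "opening": opening from 0.0 (shut) to 1.0 (fully open); "finger_force": force on a finger pad.
Only numpy, scipy, OpenCV 4.12 (cv2) and the standard library are available. Lean on these libraries where they do the work, as an engineer would, in place of code of your own. Each camera call takes 0.05 s, during which the arm holds its last target. There are 200 camera calls.

## Task

Lay every LED module on the bench, LEDs up, into a pocket of the blue nest, turned so that its L outline drops fully home, and take the red lockout plate out of the switch box and hang it by its eye on the peg of the red post. Only when all that is done, throw the switch lever fully over to on; after that, hang the yellow warning plate by its eye on the peg of the yellow post. Leave the tape roll and the LED reel where they are.

Things in the scene. Friction and masses are not known exactly. Their poses are not given: they have to be found in the camera images.
- nest: test nest, fixed to the bench: aluminium plate 200 x 164 x 6 mm (x by y) with 12 mm high blue walls on it (top of walls 18 mm above the bench), holding four L-shaped pockets in two rows of two. Origin: centre of its underside
- pocket0: an L-shaped pocket of the nest, like a module's outline with 2.5 mm play on every side, 12 mm deep. Origin and axes: where those of a seated module come (on the pocket floor, 6 mm above the bench). Its filled corner is at +x, +y. It takes a module in this one yaw only; any module fits any of the four pockets
- pocket1: an L-shaped pocket of the nest, like a module's outline with 2.5 mm play on every side, 12 mm deep. Origin and axes: where those of a seated module come (on the pocket floor, 6 mm above the bench). Its filled corner is at +x, +y. It takes a module in this one yaw only; any module fits any of the four pockets
- pocket2: an L-shaped pocket of the nest, like a module's outline with 2.5 mm play on every side, 12 mm deep. Origin and axes: where those of a seated module come (on the pocket floor, 6 mm above the bench). Its filled corner is at +x, +y. It takes a module in this one yaw only; any module fits any of the four pockets
- pocket3: an L-shaped pocket of the nest, like a module's outline with 2.5 mm play on every side, 12 mm deep. Origin and axes: where those of a seated module come (on the pocket floor, 6 mm above the bench). Its filled corner is at +x, +y. It takes a module in this one yaw only; any module fits any of the four pockets
- module0: L-shaped LED module, 105 to 195 g, may be absent; all alike. White board on aluminium, 16 mm thick, yellow LEDs on top, and a black grip block 20 mm (x) by 28 mm (y) on it, from 16 to 36 mm height. Origin: on the underside, below the grip block's centre; z up. From the origin the long leg covers x -30 to +50, y -17 to +15 mm, the short leg x -30 to +2, y +15 to +45 mm
- module1: L-shaped LED module, 105 to 195 g, may be absent; all alike. White board on aluminium, 16 mm thick, yellow LEDs on top, and a black grip block 20 mm (x) by 28 mm (y) on it, from 16 to 36 mm height. Origin: on the underside, below the grip block's centre; z up. From the origin the long leg covers x -30 to +50, y -17 to +15 mm, the short leg x -30 to +2, y +15 to +45 mm
- module2: L-shaped LED module, 105 to 195 g, may be absent; all alike. White board on aluminium, 16 mm thick, yellow LEDs on top, and a black grip block 20 mm (x) by 28 mm (y) on it, from 16 to 36 mm height. Origin: on the underside, below the grip block's centre; z up. From the origin the long leg covers x -30 to +50, y -17 to +15 mm, the short leg x -30 to +2, y +15 to +45 mm
- module3: L-shaped LED module, 105 to 195 g, may be absent; all alike. White board on aluminium, 16 mm thick, yellow LEDs on top, and a black grip block 20 mm (x) by 28 mm (y) on it, from 16 to 36 mm height. Origin: on the underside, below the grip block's centre; z up. From the origin the long leg covers x -30 to +50, y -17 to +15 mm, the short leg x -30 to +2, y +15 to +45 mm
- lockout: red lockout plate, standing at the start in the slot of the switch box, where it blocks the lever. 8 mm thick (x), 140 mm tall, 80 g. Origin: centre of its eye, a 32 x 32 mm window seen along x; z up. Grip tab on top: 30 mm wide (y), z = +26 to +60 mm; below the eye a panel 80 mm wide, z = -16 to -80 mm
- paddle: yellow warning plate, standing at the start in the slot of the grey holder. 8 mm thick (x), 140 mm tall, 80 g. Origin: centre of its eye, a 32 x 32 mm window seen along x; z up. Grip tab on top: 30 mm wide (y), z = +26 to +60 mm; below the eye a panel 80 mm wide, z = -16 to -80 mm
- switch_box: fixed base of the switch, 150 x 98 mm, z up, origin on the bench; the lever (pivot at x = -30, z = 30 mm) swings in its x-z plane; the slot for the lockout plate lies across at x = +15 mm; the slot is 10 mm wide along x, 86 mm long along y; its floor is 8 mm and its rim 33 mm above the bench
- switch (a joint): switch lever angle, 0 (off, leaning to -x of the switch box) to 1.0 rad (on, leaning to its +x); it stays where it is left and moves with a light push (about 1 N)
- switch_tip (a point): centre of the green ball (26 mm across) at the lever's end, 100 mm from the pivot: at x = -78 mm of the switch box, z = 118 mm when off, x = +18 mm, z = 118 mm when on
- holder: grey holder for the yellow plate, fixed, 70 x 110 mm, origin on the bench under the middle of the slot; the slot is 10 mm wide along x, 86 mm long along y; its floor is 8 mm and its rim 33 mm above the bench
- peg_red: red post 135 mm high, fixed, with a steel peg 10 mm thick that points along the body's -x and rises a little: its centre line runs from x = 0, z = 125 mm to its free end at x = -70, z = 137 mm (y = 0). Origin on the bench at the foot of the post. A plate hung on it has its origin about 11 mm below the peg's centre line
- peg_yellow: yellow post 135 mm high, fixed, with a steel peg 10 mm thick that points along the body's -x and rises a little: its centre line runs from x = 0, z = 125 mm to its free end at x = -70, z = 137 mm (y = 0). Origin on the bench at the foot of the post. A plate hung on it has its origin about 11 mm below the peg's centre line
- tape_roll: bystander: cardboard tape roll, 90 mm across, 24 mm high, lying flat; origin at the centre of its underside
- led_reel: bystander: black and white LED reel, 130 mm across, 21 mm high, lying flat; origin at the centre of its underside

How it is judged:
By the outcome, as a careful person would: the job done as asked, in the order asked, and still so for the second after the job is handed in, with the robot touching nothing.
Of module0, module1, module2, module3 only 3 to 4 are there at a start; the rules pass over those that are not, and their reading is None.
At some moment in a run one of module0, module1, module2, module3 may be knocked a few centimetres aside while the robot is not near it.
It also fails if it takes over 210 s, if anything falls off the work surface, if the arm or the gripper's body presses on something with over 40 N, if the wrist force passes 120 N, or if a joint passes its speed limit or range.

## Working session

There is one attempt and no reset: what is moved stays moved. The work goes in short steps, Python scripts to look and compute and a tool call to move; the robot and the scene stay as the last step left them, time stands still between calls to the robot, and variables do not carry over. Pictures are saved under pics/ and viewed, at most 14 in all, crops included, and the job is handed in when it is done.

Besides the shell and the picture viewer there is one more tool, called after ">>>" by a JSON object that holds its "op" and its "data". drive_tool: Moves the arm, as the interface text tells. Its arguments: {"type":"object","properties":{"series":{"type":"array"},"claw":{"type":"number"},"newtons":{"type":"number"}},"required":["series"]}

```bash
ls; mkdir -p pics; cat > h.py <<'E'
import numpy as np, cv2
from rig import manip
from scipy.spatial.transform import Rotation as Ro
def cam(n):
    c=manip.read_camera(n); c['R']=cv2.Rodrigues(np.array(c['rvec'],float))[0]; c['t']=np.array(c['tvec'],float); 
    v,u=np.mgrid[0:400,0:640]; d=c['depth']
    P=np.stack([(u-c['cx'])/c['fx']*d,(v-c['cy'])/c['fy']*d,d],-1)
    c['W']=(P-c['t'])@c['R']; c['W'][d<=0]=np.nan
    return c
def save(c,name): cv2.imwrite('pics/'+name,c['image'][:,:,::-1])
def ray(c,u,v,z):
    o=-c['R'].T@c['t']; d=c['R'].T@np.array([(u-c['cx'])/c['fx'],(v-c['cy'])/c['fy'],1.])
    return o+d*(z-o[2])/d[2]
E
python3 - <<'E'
from h import *
print(manip.read_state())
for n in('scene','side','wrist'):
    c=cam(n); save(c,n+'0.png'); print(n,-c['R'].T@c['t'],c['R'][2],c['fx']); np.savez(n+'0.npz',W=c['W'],im=c['image'])
E
```

```text
pics
{'time': 0.0, 'joint_positions': array([ 1.03289673e+00,  3.59465823e-01,  1.51139869e+00, -2.24977601e-05,
        1.27247273e+00, -1.15092515e-01]), 'qd': array([-0.000402  ,  0.00018645,  0.00209291,  0.00012369, -0.00044657,
       -0.00164867]), 'joint_torque': array([-8.86924972e-04, -5.15369833e+01, -2.70731449e+01,  6.71695964e-02,
        3.51293979e-02, -1.92540651e-04]), 'tcp_pos': array([0.24588094, 0.54661982, 0.24384571]), 'orientation': array([-3.13985714e+00, -1.78995377e-04,  2.71879205e+00]), 'wrist_force': array([0.58618694, 0.88175369, 0.33918341]), 'wrist_torque': array([ 0.00155278, -0.01638893, -0.0174539 ]), 'finger_force': 0.0, 'opening': 0.9977418804060885}
scene [1.3147823  0.58355094 0.71293813] [-0.6464663  -0.51496046 -0.5629361 ] 460.23047968039936
side [ 0.23582573 -0.8342918   0.726229  ] [ 0.32079973  0.76423088 -0.5594986 ] 380.70826291593653
wrist [0.17548726 0.57862802 0.38478255] [ 0.25875952 -0.11829724 -0.95867058] 295.3652165087119
```

View pics/scene0.png

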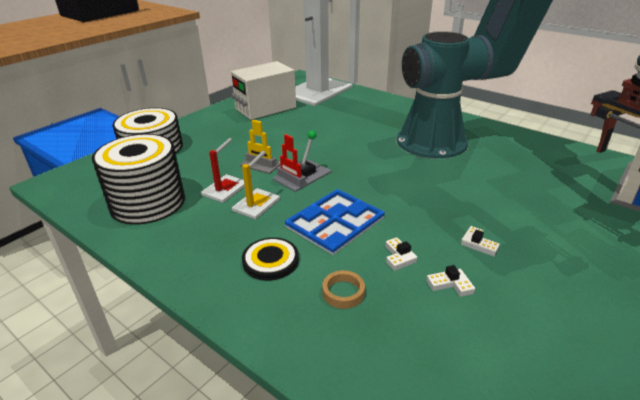

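View pics/side0.png

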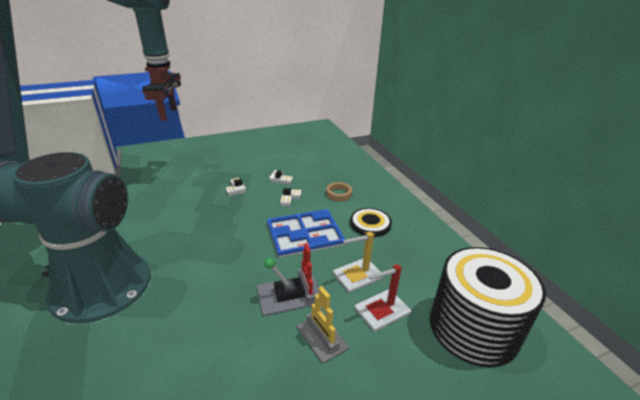

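Scene view shows three modules at about (400,253), (482,240), (452,280), the nest at (335,220), the switch box with the red plate at (300,170), the yellow plate at (260,150), the red post at (215,180), the yellow post at (250,200). The side view agrees. Now coarse positions.

```bash
python3 - <<'E'
import numpy as np,cv2
for n in('scene','side'):
    d=np.load(n+'0.npz'); W=d['W']; im=d['im']; hsv=cv2.cvtColor(im,cv2.COLOR_RGB2HSV); H,S,V=[hsv[...,i].astype(int) for i in range(3)]
    z=W[...,2]; x=W[...,0];y=W[...,1]; ok=(x>.2)&(x<1.1)&(np.abs(y)<.75)
    ms={'white':(S<60)&(V>130)&(z>.008)&(z<.025),'blue':(H>100)&(H<125)&(S>120)&(z<.03)&(z>.008),'red':((H<6)|(H>174))&(S>150)&(z<.2),'yellow':(H>18)&(H<32)&(S>150)&(z>.03),'green':(H>45)&(H<80)&(S>120)&(z>.08),'tape':(H>8)&(H<20)&(S>80)&(z>.01)&(z<.03),'dark':(V<60)&(z>.027)&(z<.045)}
    for k,m in ms.items():
        nn,l,s,_=cv2.connectedComponentsWithStats((m&ok).astype(np.uint8))
        for i in range(1,nn):
            if s[i,4]<12: continue
            p=W[l==i]; print(n,k,s[i],'lo',np.percentile(p,3,0).round(3),'hi',np.percentile(p,97,0).round(3),'med',np.median(p,0).round(3))
E
```

```text
scene white [236 106  29  13  85] lo [ 0.204 -0.703  0.01 ] hi [ 0.251 -0.59   0.024] med [ 0.233 -0.606  0.016]
scene white [201 174  43  27 382] lo [ 0.575 -0.367  0.009] hi [ 0.682 -0.286  0.014] med [ 0.65  -0.318  0.011]
scene white [232 188  48  29 445] lo [ 0.571 -0.241  0.008] hi [ 0.68  -0.16   0.014] med [ 0.648 -0.191  0.011]
scene white [462 226  38  27 306] lo [0.389 0.306 0.009] hi [0.444 0.385 0.018] med [0.432 0.347 0.015]
scene white [396 237   6   6  12] lo [0.532 0.18  0.013] hi [0.544 0.197 0.018] med [0.538 0.191 0.016]
scene white [245 239  50  33 487] lo [ 0.715 -0.067  0.016] hi [0.82  0.039 0.021] med [ 0.775 -0.006  0.018]
scene white [386 238  31  29 334] lo [0.55  0.174 0.009] hi [0.618 0.249 0.018] med [0.584 0.225 0.015]
scene white [427 268  48  26 454] lo [0.552 0.308 0.009] hi [0.62  0.393 0.018] med [0.59  0.355 0.015]
scene blue [ 285  189  100   63 2062] lo [ 0.461 -0.067  0.009] hi [0.658 0.097 0.02 ] med [0.564 0.017 0.017]
scene red [233  78   5  10  36] lo [ 0.223 -0.711  0.105] hi [ 0.238 -0.676  0.134] med [ 0.23  -0.693  0.122]
scene red [28
[... 3208 characters left out ...]
78 -0.21   0.12 ] hi [ 0.398 -0.192  0.133] med [ 0.387 -0.204  0.128]
side tape [327 183  25  17 228] lo [0.701 0.135 0.011] hi [0.78  0.214 0.027] med [0.741 0.168 0.021]
side dark [276 171   5   6  21] lo [0.563 0.327 0.028] hi [0.581 0.348 0.038] med [0.571 0.333 0.036]
side dark [235 180   7   5  26] lo [0.412 0.323 0.027] hi [0.434 0.336 0.038] med [0.424 0.328 0.035]
side dark [283 189   7   5  27] lo [0.554 0.207 0.027] hi [0.572 0.223 0.04 ] med [0.564 0.213 0.035]
side dark [275 277  30  21 340] lo [ 0.399 -0.228  0.028] hi [ 0.464 -0.183  0.036] med [ 0.429 -0.212  0.033]
side dark [433 303  90  54 336] lo [ 0.7   -0.548  0.039] hi [ 0.82  -0.398  0.045] med [ 0.723 -0.51   0.043]
```

The manual's scale: shifts go in shares of 0.4 m and turns go in shares of 90 degrees. Converting my numbers, -0.374 m / 0.4 = -0.935, -0.33 m / 0.4 = -0.825.

>>> {"op": "drive_tool", "data": {"series": [{"dp": [-0.0925, -0.0525, -0.0225], "rotation": [0, 0, 0]}, {"dp": [-0.185, -0.105, -0.045], "rotation": [0, 0, 0]}, {"dp": [-0.275, -0.1575, -0.0675], "rotation": [0, 0, 0]}, {"dp": [-0.375, -0.21, -0.09], "rotation": [0, 0, 0]}, {"dp": [-0.4675, -0.2625, -0.1125], "rotation": [0, 0, 0]}, {"dp": [-0.56, -0.315, -0.135], "rotation": [0, 0, 0]}, {"dp": [-0.65, -0.3675, -0.1575], "rotation": [0, 0, 0]}, {"dp": [-0.75, -0.42, -0.18], "rotation": [0, 0, 0]}, {"dp": [-0.825, -0.4725, -0.2], "rotation": [0, 0, 0]}, {"dp": [-0.935, -0.53, -0.215], "rotation": [0, 0, 0]}]}}

```text
time: 0.98
tcp_pos: [0.4877, 0.2159, 0.3284]
orientation: [3.141, 0.0, 2.719]
wrist_force: [0.7, -0.4, 0.6]
opening: 1.0
finger_force: 0.0
```

>>> {"op": "drive_tool", "data": {"series": [{"dp": [0, 0, 0], "rotation": [0, 0, 0]}, {"dp": [0, 0, 0], "rotation": [0, 0, 0]}, {"dp": [0, 0, 0], "rotation": [0, 0, 0]}, {"dp": [0, 0, 0], "rotation": [0, 0, 0]}, {"dp": [0, 0, 0], "rotation": [0, 0, 0]}, {"dp": [0, 0, 0], "rotation": [0, 0, 0]}, {"dp": [0, 0, 0], "rotation": [0, 0, 0]}, {"dp": [0, 0, 0], "rotation": [0, 0, 0]}, {"dp": [0, 0, 0], "rotation": [0, 0, 0]}, {"dp": [0, 0, 0], "rotation": [0, 0, 0]}]}}

```text
time: 1.82
tcp_pos: [0.487, 0.2179, 0.3276]
orientation: [-3.141, 0.0, 2.719]
wrist_force: [0.5, 0.8, 0.2]
opening: 1.002
finger_force: 0.0
```

```bash
python3 - <<'E'
from h import *
c=cam('wrist'); save(c,'wrist1.png'); np.savez('wrist1.npz',W=c['W'],im=c['image'])
print(-c['R'].T@c['t'],manip.read_state()['tcp_pos'])
E
```

```text
[0.41648514 0.24970591 0.4684468 ] [0.48706696 0.21786796 0.32759453]
```

View pics/wrist1.png

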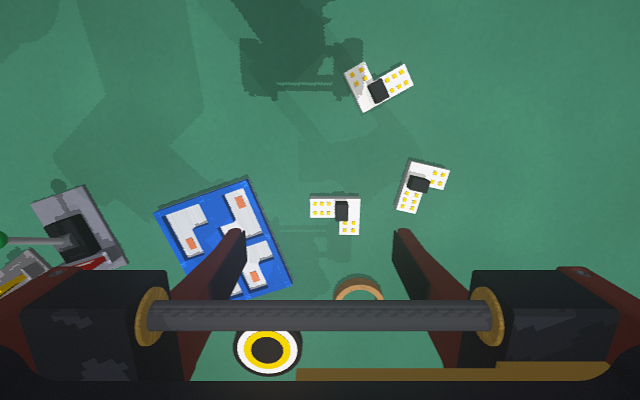

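The wrist view shows exactly three modules, at (378,85), (422,185), (338,212), plus the nest at (225,240), partly hidden by a finger. I compute module poses and move to view the nest and fixtures.

```bash
cat >> h.py <<'E'
def Lmask():
    g=np.zeros((200,200),np.uint8); cv2.rectangle(g,(70,83),(149,114),255,-1); cv2.rectangle(g,(70,115),(101,144),255,-1); return g
def angle(pts):  # centroid, principal angle of 2D points rasterised at 1 mm (closed)
    c0=pts.mean(0); q=np.round((pts-c0)*1000).astype(int)+100; q=q[(q>0).all(1)&(q<199).all(1)]
    g=np.zeros((200,200),np.uint8); g[q[:,1],q[:,0]]=255
    g=cv2.morphologyEx(g,cv2.MORPH_CLOSE,np.ones((7,7)))
    m=cv2.moments(g,True); a=.5*np.arctan2(2*m['mu11'],m['mu20']-m['mu02'])
    return c0+(np.array([m['m10'],m['m01']])/m['m00']-100)/1000,a,m['m00']
def modules(c):
    W=c['W'];hsv=cv2.cvtColor(c['image'],cv2.COLOR_RGB2HSV).astype(int); z=W[...,2]
    with np.errstate(invalid='ignore'):
        notg=~((hsv[...,0]>50)&(hsv[...,0]<95)&(hsv[...,1]>60)); m=(z>.009)&(z<.045)&notg&(W[...,1]>.12)&(W[...,0]<.68)
    n,l,s,_=cv2.connectedComponentsWithStats(m.astype(np.uint8)); out=[]
    q=np.argwhere(Lmask()>0)[:,::-1]/1000.-.1; cl,al,_=angle(q)
    for i in range(1,n):
        if s[i,4]<400: continue
        p=W[l==i]; ct,a,ar=angle(p[:,:2]); blk=p[p[:,2]>.031][:,:2]; 
        if len(blk)<20: continue
        b=(blk.min(0)+blk.max(0))/2; b2=np.median(blk,0)
        best=None
        for k in(0,np.pi):
            y=a-al+k; R=np.array([[np.cos(y),-np.sin(y)],[np.sin(y),np.cos(y)]]); o=ct-R@cl
            e=np.linalg.norm(o-b2)
            if best is None or e<best[0]: best=(e,o,y)
        e,o,y=best; y=(y+np.pi)%(2*np.pi)-np.pi
        print('mod',o.round(4),'yaw',round(np.degrees(y),1),'blk',b.round(4),b2.round(4),'area',ar,'ztop',np.percentile(p[:,2],98).round(4),s[i,:4]); out.append((o,y))
    return out
def go(x,y,z,yaw):  # needed shift in tool axes from measured pose
    s=manip.read_state(); R=Ro.from_euler('xyz',s['orientation']); T=Ro.from_euler('xyz',[np.pi,0,np.radians(yaw)])
    print('dp',R.inv().apply(np.array([x,y,z])-s['tcp_pos']).round(4),'rot',np.degrees((R.inv()*T).as_rotvec()).round(1), 'q6 ->',(np.arctan2(y,x)+np.pi/2-np.radians(yaw)+np.pi)%(2*np.pi)-np.pi,'now',s['joint_positions'][5].round(2))
E
python3 - <<'E'
from h import *
d=np.load('wrist1.npz'); modules({'W':d['W'],'image':d['im']})
go(.5,-.05,.33,155.8)
E
```

```text
mod [0.4269 0.3365] yaw 94.7 blk [0.4274 0.3357] [0.4273 0.3355] area 3578.0 ztop 0.0377 [344  61  70  52]
mod [0.5787 0.3435] yaw -37.2 blk [0.5774 0.3435] [0.5772 0.3429] area 3389.0 ztop 0.0379 [396 161  54  53]
mod [0.5699 0.2189] yaw -114.6 blk [0.5697 0.2197] [0.569  0.2201] area 3342.0 ztop 0.0378 [311 197  50  38]
dp [-0.1216 -0.239  -0.0024] rot [-0.  0. -0.] q6 -> -1.248095300303431 now -0.86
```

In the tool's units: -0.26 m / 0.4 = -0.65, -0.13 m / 0.4 = -0.325.

>>> {"op": "drive_tool", "data": {"series": [{"dp": [-0.1, -0.2, -0.025], "rotation": [0, 0, 0]}, {"dp": [-0.325, -0.65, -0.075], "rotation": [0, 0, 0]}, {"dp": [-0.325, -0.65, -0.075], "rotation": [0, 0, 0]}, {"dp": [-0.325, -0.65, -0.075], "rotation": [0, 0, 0]}, {"dp": [-0.325, -0.65, -0.075], "rotation": [0, 0, 0]}, {"dp": [-0.325, -0.65, -0.075], "rotation": [0, 0, 0]}, {"dp": [-0.325, -0.65, -0.075], "rotation": [0, 0, 0]}, {"dp": [-0.325, -0.65, -0.075], "rotation": [0, 0, 0]}, {"dp": [-0.325, -0.65, -0.075], "rotation": [0, 0, 0]}, {"dp": [-0.325, -0.65, -0.075], "rotation": [0, 0, 0]}]}}

```text
time: 2.7
tcp_pos: [0.4988, -0.0725, 0.3574]
orientation: [3.141, -0.001, 2.718]
wrist_force: [0.1, 0.2, -1.0]
opening: 0.999
finger_force: 0.0
```

```bash
python3 - <<'E'
from h import *
c=cam('wrist'); save(c,'wrist2.png'); np.savez('wrist2.npz',W=c['W'],im=c['image'])
print(-c['R'].T@c['t'],manip.read_state()['tcp_pos'])
E
```

```text
[ 0.42839437 -0.04076079  0.49835483] [ 0.49878464 -0.07176579  0.3573764 ]
```

View pics/wrist2.png

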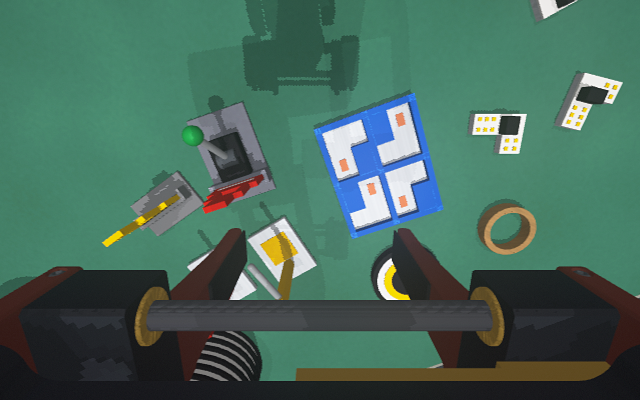

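The view shows the nest at (380,165) with all four pockets visible in different yaws, the switch box at (235,150) with the ball at (192,135), the red plate at (235,192), the yellow plate at (140,218), and the posts partly hidden by the finger. Next, the pocket poses.

```bash
python3 - <<'E'
from h import *
c=cam('wrist'); W=c['W']; z=W[...,2]; hsv=cv2.cvtColor(c['image'],cv2.COLOR_RGB2HSV).astype(int)
blue=(hsv[...,0]>98)&(hsv[...,0]<128)&(hsv[...,1]>110)&(W[...,0]>.42)&(W[...,0]<.7)&(abs(W[...,1]-.015)<.12)
print('z blue pct',np.nanpercentile(z[blue],[5,25,50,75,95]), 'table',np.nanmedian(z[(hsv[...,0]>60)&(hsv[...,0]<90)]))
zt=np.nanpercentile(z[blue],80)
top=(blue&(z>zt-.004)).astype(np.float32)
# image->plane z=.018 homography, raster 0.5mm, window x .42-.70, y -.12-.15
src=np.float32([[100,50],[600,50],[600,260],[100,260]]); dst=np.float32([[(p[0]-.42)/.0005,(p[1]+.13)/.0005] for p in [ray(c,u,v,.018) for u,v in src]])
w=cv2.warpPerspective(top,cv2.getPerspectiveTransform(src,dst),(560,560))
b=(w>.5).astype(np.uint8); b=cv2.morphologyEx(b,cv2.MORPH_CLOSE,np.ones((3,3)))
cs,_=cv2.findContours(b,cv2.RETR_EXTERNAL,cv2.CHAIN_APPROX_NONE); C=max(cs,key=cv2.contourArea); r=cv2.minAreaRect(C)
print('nest',r[0][0]*.0005+.42,r[0][1]*.0005-.13,'size',np.array(r[1])*.0005,'ang',r[2])
f=np.zeros_like(b); cv2.drawContours(f,[C],-1,1,-1); hole=f&(1-b); hole=cv2.morphologyEx(hole,cv2.MORPH_OPEN,np.ones((7,7)))
n,l,s,_=cv2.connectedComponentsWithStats(hole)
L=cv2.dilate(Lmask(),np.ones((5,5))); q=np.argwhere(L>0)[:,::-1]/1000.-.1; cl,al,_=angle(q)
for i in range(1,n):
    if s[i,4]<4000: continue
    m=cv2.moments((l==i).astype(np.uint8),True); a=.5*np.arctan2(2*m['mu11'],m['mu20']-m['mu02']); ct=np.array([m['m10'],m['m01']])/m['m00']*.0005+[.42,-.13]
    pts=np.argwhere(l==i)[:,::-1]*.0005+[.42,-.13]
    for k in(0,np.pi):
        y=a-al+k; R=np.array([[np.cos(y),-np.sin(y)],[np.sin(y),np.cos(y)]]); o=ct-R@cl
        lp=(pts-o)@R; inside=np.mean((lp[:,0]>-.0335)&(lp[:,0]<.0535)&(lp[:,1]>-.0205)&(lp[:,1]<.0485)&~((lp[:,0]>.0055)&(lp[:,1]>.0185)))
        print('pocket',o.round(4),'yaw',np.degrees(y)%360,'inside',inside.round(3),'area mm2',m['m00']*.25,'exp',(L>0).sum())
E
```

```text
z blue pct [0.01140311 0.01805434 0.01878142 0.01943581 0.02034989] table 0.0009638752405491224
nest 0.5584641418457031 0.013064712524414074 size [0.16530508 0.20189301] ang 85.29214477539062
pocket [ 0.6044 -0.0307] yaw 354.9844843551817 inside 0.668 area mm2 4189.5 exp 4104
pocket [ 0.6124 -0.0166] yaw 174.9844843551817 inside 1.0 area mm2 4189.5 exp 4104
pocket [ 0.4967 -0.0347] yaw 355.07161791648304 inside 1.0 area mm2 4233.25 exp 4104
pocket [ 0.5047 -0.0206] yaw 175.07161791648304 inside 0.669 area mm2 4233.25 exp 4104
pocket [0.5975 0.034 ] yaw 355.0012604440049 inside 1.0 area mm2 4160.25 exp 4104
pocket [0.6055 0.0481] yaw 175.0012604440049 inside 0.674 area mm2 4160.25 exp 4104
pocket [0.5163 0.0534] yaw 355.05684199696583 inside 0.671 area mm2 4188.25 exp 4104
pocket [0.5243 0.0675] yaw 175.05684199696583 inside 1.0 area mm2 4188.25 exp 4104
```

```bash
python3 - <<'E'
from h import *
go(.57,.219,.22,-114.6)
E
```

```text
dp [0.0537 0.2941 0.1375] rot [  0.1  -0.  -89.5] q6 -> -2.3454205574524067 now -1.43
```

In the tool's units: 0.294 m / 0.4 = 0.735, 0.137 m / 0.4 = 0.3425, -60 degrees / 90 = -0.6667.

>>> {"op": "drive_tool", "data": {"series": [{"dp": [0.05, 0.25, 0.1], "rotation": [0, 0, -0.2222]}, {"dp": [0.135, 0.735, 0.3425], "rotation": [0, 0, -0.6667]}, {"dp": [0.135, 0.735, 0.3425], "rotation": [0, 0, -0.6667]}, {"dp": [0.135, 0.735, 0.3425], "rotation": [0, 0, -0.6667]}, {"dp": [0.135, 0.735, 0.3425], "rotation": [0, 0, -0.6667]}, {"dp": [0.135, 0.735, 0.3425], "rotation": [0, 0, -0.6667]}, {"dp": [0.135, 0.735, 0.3425], "rotation": [0, 0, -0.6667]}, {"dp": [0.135, 0.735, 0.3425], "rotation": [0, 0, -0.6667]}, {"dp": [0.135, 0.735, 0.3425], "rotation": [0, 0, -0.6667]}, {"dp": [0.135, 0.735, 0.3425], "rotation": [0, 0, -0.6667]}], "claw": 0.6}}

```text
time: 3.63
tcp_pos: [0.5687, 0.2212, 0.2188]
orientation: [3.14, -0.003, -2.51]
wrist_force: [-0.7, -1.4, 0.6]
opening: 0.6
finger_force: 0.0
```

In the tool's units: -29.5 degrees / 90 = -0.3278.

>>> {"op": "drive_tool", "data": {"series": [{"dp": [0, 0, 0], "rotation": [0, 0, -0.0778]}, {"dp": [0, 0, 0], "rotation": [0, 0, -0.3278]}, {"dp": [0, 0, 0], "rotation": [0, 0, -0.3278]}, {"dp": [0, 0, 0], "rotation": [0, 0, -0.3278]}, {"dp": [0, 0, 0], "rotation": [0, 0, -0.3278]}, {"dp": [0, 0, 0], "rotation": [0, 0, -0.3278]}, {"dp": [0, 0, 0], "rotation": [0, 0, -0.3278]}, {"dp": [0, 0, 0], "rotation": [0, 0, -0.3278]}, {"dp": [0, 0, 0], "rotation": [0, 0, -0.3278]}, {"dp": [0, 0, 0], "rotation": [0, 0, -0.3278]}]}}

```text
time: 4.47
tcp_pos: [0.5704, 0.2175, 0.2207]
orientation: [-3.141, -0.0, -2.004]
wrist_force: [0.5, 0.2, 0.4]
opening: 0.597
finger_force: 0.0
```

```bash
python3 - <<'E'
from h import *
c=cam('wrist'); save(c,'wrist3.png'); o=modules(c); 
m=min(o,key=lambda t:np.linalg.norm(t[0]-[.57,.219])); go(m[0][0],m[0][1],.045,np.degrees(m[1])); print(manip.read_state()['tcp_pos'])
E
```

```text
mod [0.5698 0.2185] yaw -113.9 blk [0.5695 0.219 ] [0.5694 0.2186] area 3544.0 ztop 0.0376 [284 136  52  68]
mod [0.4258 0.3346] yaw 94.0 blk [0.4275 0.3355] [0.428  0.3338] area 3335.0 ztop 0.0373 [441 176  60  77]
mod [0.5839 0.3414] yaw -47.5 blk [0.5791 0.3433] [0.5775 0.3422] area 2669.0 ztop 0.0375 [316 245  56  55]
dp [-0.0007  0.0009  0.1756] rot [ 0.  -0.  -0.9] q6 -> -2.3581685657687776 now -2.46
[0.57038579 0.21750695 0.22056908]
```

In the tool's units: 0.177 m / 0.4 = 0.4425, 0.167 m / 0.4 = 0.4175, -0.9 degrees / 90 = -0.01.

>>> {"op": "drive_tool", "data": {"series": [{"dp": [0, 0.0025, 0.075], "rotation": [0, 0, -0.01]}, {"dp": [0, 0.0025, 0.15], "rotation": [0, 0, -0.01]}, {"dp": [0, 0.0025, 0.225], "rotation": [0, 0, -0.01]}, {"dp": [0, 0.0025, 0.3], "rotation": [0, 0, -0.01]}, {"dp": [0, 0.0025, 0.35], "rotation": [0, 0, -0.01]}, {"dp": [0, 0.0025, 0.3875], "rotation": [0, 0, -0.01]}, {"dp": [0, 0.0025, 0.4175], "rotation": [0, 0, -0.01]}, {"dp": [0, 0.0025, 0.4425], "rotation": [0, 0, -0.01]}, {"dp": [0, 0.0025, 0.4425], "rotation": [0, 0, -0.01]}, {"dp": [0, 0.0025, 0.4425], "rotation": [0, 0, -0.01]}]}}

```text
time: 5.35
tcp_pos: [0.5696, 0.218, 0.0436]
orientation: [3.141, -0.0, -1.987]
wrist_force: [-1.1, -0.3, -1.0]
opening: 0.597
finger_force: 0.0
```

In the tool's units: -0.01 m / 0.4 = -0.025, -0.005 m / 0.4 = -0.0125.

>>> {"op": "drive_tool", "data": {"series": [{"dp": [0, 0, 0], "rotation": [0, 0, 0]}, {"dp": [0, 0, 0], "rotation": [0, 0, 0]}, {"dp": [0, 0, 0], "rotation": [0, 0, 0]}, {"dp": [0, 0, 0], "rotation": [0, 0, 0]}, {"dp": [0, 0, 0], "rotation": [0, 0, 0]}, {"dp": [0, 0, 0], "rotation": [0, 0, 0]}, {"dp": [0, 0, 0], "rotation": [0, 0, 0]}, {"dp": [0, 0, 0], "rotation": [0, 0, 0]}, {"dp": [0, 0, -0.0125], "rotation": [0, 0, 0]}, {"dp": [0, 0, -0.025], "rotation": [0, 0, 0]}], "claw": 0.0, "newtons": 30}}

```text
time: 6.18
tcp_pos: [0.569, 0.2178, 0.0535]
orientation: [3.141, -0.001, -1.987]
wrist_force: [0.4, 0.4, -1.7]
opening: 0.317
finger_force: 30.0
```

In the tool's units: -0.08 m / 0.4 = -0.2, -0.06 m / 0.4 = -0.15.

>>> {"op": "drive_tool", "data": {"series": [{"dp": [0, 0, -0.05], "rotation": [0, 0, 0]}, {"dp": [0, 0, -0.1], "rotation": [0, 0, 0]}, {"dp": [0, 0, -0.15], "rotation": [0, 0, 0]}, {"dp": [0, 0, -0.2], "rotation": [0, 0, 0]}, {"dp": [0, 0, -0.2], "rotation": [0, 0, 0]}, {"dp": [0, 0, -0.2], "rotation": [0, 0, 0]}, {"dp": [0, 0, -0.2], "rotation": [0, 0, 0]}, {"dp": [0, 0, -0.2], "rotation": [0, 0, 0]}, {"dp": [0, 0, -0.2], "rotation": [0, 0, 0]}, {"dp": [0, 0, -0.2], "rotation": [0, 0, 0]}]}}

```text
time: 7.02
tcp_pos: [0.5688, 0.2177, 0.1324]
orientation: [3.14, -0.001, -1.987]
wrist_force: [-0.6, 0.8, 0.5]
opening: 0.316
finger_force: 30.0
```

```bash
python3 - <<'E'
from h import *
go(.5243,.0675,.13,175.9)
E
```

```text
dp [ 0.1554 -0.02    0.0026] rot [ 0.  -0.1 70.3] q6 -> -1.371199046581135 now -2.47
```

In the tool's units: 0.156 m / 0.4 = 0.39, -0.02 m / 0.4 = -0.05, 69 degrees / 90 = 0.7667.

>>> {"op": "drive_tool", "data": {"series": [{"dp": [0.05, -0.005, 0], "rotation": [0, 0, 0.0778]}, {"dp": [0.1, -0.0125, 0], "rotation": [0, 0, 0.1556]}, {"dp": [0.15, -0.02, 0], "rotation": [0, 0, 0.2333]}, {"dp": [0.2, -0.025, 0], "rotation": [0, 0, 0.3111]}, {"dp": [0.25, -0.0325, 0], "rotation": [0, 0, 0.3889]}, {"dp": [0.3, -0.0375, 0], "rotation": [0, 0, 0.4667]}, {"dp": [0.35, -0.045, 0], "rotation": [0, 0, 0.5444]}, {"dp": [0.39, -0.05, 0], "rotation": [0, 0, 0.6222]}, {"dp": [0.39, -0.05, 0], "rotation": [0, 0, 0.7]}, {"dp": [0.39, -0.05, 0], "rotation": [0, 0, 0.7667]}]}}

```text
time: 7.85
tcp_pos: [0.5242, 0.0661, 0.1331]
orientation: [-3.141, -0.001, 3.084]
wrist_force: [0.5, 0.7, -0.8]
opening: 0.316
finger_force: 30.0
```

In the tool's units: 2 degrees / 90 = 0.0222.

>>> {"op": "drive_tool", "data": {"series": [{"dp": [0, 0, 0], "rotation": [0, 0, 0.0111]}, {"dp": [0, 0, 0], "rotation": [0, 0, 0.0222]}, {"dp": [0, 0, 0], "rotation": [0, 0, 0.0222]}, {"dp": [0, 0, 0], "rotation": [0, 0, 0.0222]}, {"dp": [0, 0, 0], "rotation": [0, 0, 0.0222]}, {"dp": [0, 0, 0], "rotation": [0, 0, 0.0222]}, {"dp": [0, 0, 0], "rotation": [0, 0, 0.0222]}, {"dp": [0, 0, 0], "rotation": [0, 0, 0.0222]}, {"dp": [0, 0, 0], "rotation": [0, 0, 0.0222]}, {"dp": [0, 0, 0], "rotation": [0, 0, 0.0222]}]}}

```text
time: 8.68
tcp_pos: [0.5248, 0.0672, 0.1336]
orientation: [-3.141, -0.0, 3.058]
wrist_force: [0.7, 0.3, -1.7]
opening: 0.313
finger_force: 30.0
```

```bash
python3 - <<'E'
from h import *
go(.5233,.0675,.052,175)
c=cam('wrist'); save(c,'wrist4.png')
E
```

```text
dp [0.0015 0.0002 0.0816] rot [-0.  -0.   0.2] q6 -> -1.3552490805590074 now -1.49
```

View pics/wrist4.png

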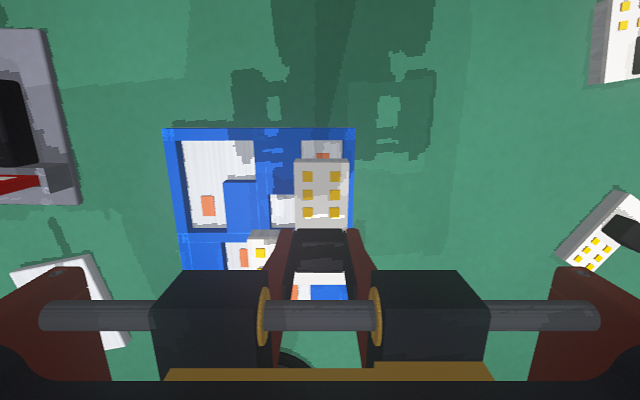

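The image shows the module above pocket D with its long leg pointing up the image and its short leg to the left, which matches the pocket. Lowering.

In the tool's units: 0.083 m / 0.4 = 0.2075, 0.082 m / 0.4 = 0.205.

>>> {"op": "drive_tool", "data": {"series": [{"dp": [0.0038, 0, 0.0375], "rotation": [0, 0, 0]}, {"dp": [0.0038, 0, 0.075], "rotation": [0, 0, 0]}, {"dp": [0.0038, 0, 0.1125], "rotation": [0, 0, 0]}, {"dp": [0.0038, 0, 0.1375], "rotation": [0, 0, 0]}, {"dp": [0.0038, 0, 0.155], "rotation": [0, 0, 0]}, {"dp": [0.0038, 0, 0.17], "rotation": [0, 0, 0]}, {"dp": [0.0038, 0, 0.1825], "rotation": [0, 0, 0]}, {"dp": [0.0038, 0, 0.195], "rotation": [0, 0, 0]}, {"dp": [0.0038, 0, 0.205], "rotation": [0, 0, 0]}, {"dp": [0.0038, 0, 0.2075], "rotation": [0, 0, 0]}]}}

```text
time: 9.57
tcp_pos: [0.5232, 0.0673, 0.0503]
orientation: [-3.141, -0.0, 3.057]
wrist_force: [-3.8, 0.8, 9.4]
opening: 0.316
finger_force: 30.0
```

```bash
python3 - <<'E'
from h import *
s=manip.read_state(); print(s['tcp_pos'],s['wrist_force'],s['wrist_torque'])
E
```

```text
[0.52317152 0.06727154 0.05027498] [-3.80663375  0.80895315  9.35202424] [-0.02162112  0.54965654  0.02867023]
```

In the tool's units: -0.15 m / 0.4 = -0.375, -0.11 m / 0.4 = -0.275.

>>> {"op": "drive_tool", "data": {"series": [{"dp": [0, 0, 0], "rotation": [0, 0, 0]}, {"dp": [0, 0, 0], "rotation": [0, 0, 0]}, {"dp": [0, 0, 0], "rotation": [0, 0, 0]}, {"dp": [0, 0, 0], "rotation": [0, 0, 0]}, {"dp": [0, 0, 0], "rotation": [0, 0, 0]}, {"dp": [0, 0, -0.05], "rotation": [0, 0, 0]}, {"dp": [0, 0, -0.125], "rotation": [0, 0, 0]}, {"dp": [0, 0, -0.2], "rotation": [0, 0, 0]}, {"dp": [0, 0, -0.275], "rotation": [0, 0, 0]}, {"dp": [0, 0, -0.375], "rotation": [0, 0, 0]}], "claw": 0.6}}

```text
time: 10.4
tcp_pos: [0.5217, 0.0673, 0.2007]
orientation: [-3.141, -0.003, 3.057]
wrist_force: [0.1, -0.8, -0.2]
opening: 0.602
finger_force: 0.0
```

```bash
cat >> h.py <<'E'
def seat(c,x,y,yaw):
    W=c['W'].reshape(-1,3); W=W[~np.isnan(W[:,2])]; a=np.radians(yaw); R=np.array([[np.cos(a),-np.sin(a)],[np.sin(a),np.cos(a)]])
    l=(W[:,:2]-[x,y])@R; f=lambda a,b,c_,d:W[(l[:,0]>a)&(l[:,0]<b)&(l[:,1]>c_)&(l[:,1]<d),2]
    for n,k in {'long end':(.03,.045,-.012,.01),'short end':(-.026,-.002,.028,.04),'block':(-.006,.006,-.009,.009),'back':(-.026,-.017,-.012,.01)}.items():
        p=f(*k); print(n,len(p),np.percentile(p,[10,50,90]).round(4) if len(p) else '')
    b=W[(np.hypot(*l.T)<.03)&(W[:,2]>.0385)&(W[:,2]<.047)]; 
    if len(b): print('block centre',((b.min(0)+b.max(0))/2).round(4))
E
python3 - <<'E'
from h import *
c=cam('wrist'); save(c,'wrist5.png'); seat(c,.5243,.0675,175); modules(c)
go(.579,.3435,.22,142.8)
E
```

```text
long end 627 [0.0224 0.2731 0.2755]
short end 460 [0.0225 0.2435 0.2575]
block 186 [0.0422 0.043  0.0438]
back 149 [0.0222 0.0229 0.0237]
block centre [0.5246 0.0676 0.0417]
mod [0.4256 0.334 ] yaw 95.8 blk [0.4272 0.3351] [0.427  0.3333] area 3251.0 ztop 0.0375 [538  21  90  72]
mod [0.5786 0.3418] yaw -35.8 blk [0.5778 0.3426] [0.5768 0.3409] area 3315.0 ztop 0.0376 [516 180  92  69]
dp [-0.0291  0.2795 -0.0105] rot [ 0.2  0.5 32.4] q6 -> -0.3860818239842345 now -1.49
```

Module 1 is seated: board top reads 22.5 mm and the block is centred on the pocket. Next module.

In the tool's units: 0.28 m / 0.4 = 0.7, -0.029 m / 0.4 = -0.0725, 32 degrees / 90 = 0.3556.

>>> {"op": "drive_tool", "data": {"series": [{"dp": [-0.0075, 0.075, -0.025], "rotation": [0, 0, 0.0444]}, {"dp": [-0.0725, 0.7, -0.05], "rotation": [0, 0, 0.3556]}, {"dp": [-0.0725, 0.7, -0.05], "rotation": [0, 0, 0.3556]}, {"dp": [-0.0725, 0.7, -0.05], "rotation": [0, 0, 0.3556]}, {"dp": [-0.0725, 0.7, -0.05], "rotation": [0, 0, 0.3556]}, {"dp": [-0.0725, 0.7, -0.05], "rotation": [0, 0, 0.3556]}, {"dp": [-0.0725, 0.7, -0.05], "rotation": [0, 0, 0.3556]}, {"dp": [-0.0725, 0.7, -0.05], "rotation": [0, 0, 0.3556]}, {"dp": [-0.0725, 0.7, -0.05], "rotation": [0, 0, 0.3556]}, {"dp": [-0.0725, 0.7, -0.05], "rotation": [0, 0, 0.3556]}]}}

```text
time: 11.28
tcp_pos: [0.5752, 0.3436, 0.2199]
orientation: [-3.14, 0.0, 2.5]
wrist_force: [-0.4, -0.1, -0.6]
opening: 0.598
finger_force: 0.0
```

>>> {"op": "drive_tool", "data": {"series": [{"dp": [0, 0, 0], "rotation": [0, 0, 0]}, {"dp": [0, 0, 0], "rotation": [0, 0, 0]}, {"dp": [0, 0, 0], "rotation": [0, 0, 0]}, {"dp": [0, 0, 0], "rotation": [0, 0, 0]}, {"dp": [0, 0, 0], "rotation": [0, 0, 0]}, {"dp": [0, 0, 0], "rotation": [0, 0, 0]}, {"dp": [0, 0, 0], "rotation": [0, 0, 0]}, {"dp": [0, 0, 0], "rotation": [0, 0, 0]}, {"dp": [0, 0, 0], "rotation": [0, 0, 0]}, {"dp": [0, 0, 0], "rotation": [0, 0, 0]}]}}

```text
time: 12.12
tcp_pos: [0.5757, 0.3439, 0.2205]
orientation: [-3.141, -0.0, 2.499]
wrist_force: [-0.0, 0.3, -0.6]
opening: 0.6
finger_force: 0.0
```

```bash
python3 - <<'E'
from h import *
c=cam('wrist'); o=modules(c); print(manip.read_state()['tcp_pos'])
m=min(o,key=lambda t:np.linalg.norm(t[0]-[.579,.3435])); go(m[0][0],m[0][1],.043,np.degrees(m[1])+180)
E
```

```text
mod [0.4268 0.3364] yaw 94.0 blk [0.4278 0.3361] [0.4279 0.3364] area 3609.0 ztop 0.0377 [182  30  94  77]
mod [0.5788 0.3441] yaw -36.3 blk [0.5782 0.3439] [0.5776 0.344 ] area 3478.0 ztop 0.0376 [306 153  53  66]
[0.57569204 0.34394217 0.2205187 ]
dp [-0.0024  0.002   0.1775] rot [-0.  -0.  -0.6] q6 -> -0.40167147556371763 now -0.49
```

In the tool's units: 0.177 m / 0.4 = 0.4425, 0.002 m / 0.4 = 0.005, -0.6 degrees / 90 = -0.0067.

>>> {"op": "drive_tool", "data": {"series": [{"dp": [-0.0063, 0.005, 0.075], "rotation": [0, 0, -0.0067]}, {"dp": [-0.0063, 0.005, 0.15], "rotation": [0, 0, -0.0067]}, {"dp": [-0.0063, 0.005, 0.225], "rotation": [0, 0, -0.0067]}, {"dp": [-0.0063, 0.005, 0.3], "rotation": [0, 0, -0.0067]}, {"dp": [-0.0063, 0.005, 0.35], "rotation": [0, 0, -0.0067]}, {"dp": [-0.0063, 0.005, 0.3875], "rotation": [0, 0, -0.0067]}, {"dp": [-0.0063, 0.005, 0.4175], "rotation": [0, 0, -0.0067]}, {"dp": [-0.0063, 0.005, 0.4425], "rotation": [0, 0, -0.0067]}, {"dp": [-0.0063, 0.005, 0.4425], "rotation": [0, 0, -0.0067]}, {"dp": [-0.0063, 0.005, 0.4425], "rotation": [0, 0, -0.0067]}]}}

```text
time: 13.0
tcp_pos: [0.579, 0.344, 0.0436]
orientation: [-3.141, -0.0, 2.509]
wrist_force: [0.3, -0.5, 0.9]
opening: 0.598
finger_force: 0.0
```

>>> {"op": "drive_tool", "data": {"series": [{"dp": [0, 0, 0], "rotation": [0, 0, 0]}, {"dp": [0, 0, 0], "rotation": [0, 0, 0]}, {"dp": [0, 0, 0], "rotation": [0, 0, 0]}, {"dp": [0, 0, 0], "rotation": [0, 0, 0]}, {"dp": [0, 0, 0], "rotation": [0, 0, 0]}, {"dp": [0, 0, 0], "rotation": [0, 0, 0]}, {"dp": [0, 0, 0], "rotation": [0, 0, 0]}, {"dp": [0, 0, 0], "rotation": [0, 0, 0]}, {"dp": [0, 0, -0.0125], "rotation": [0, 0, 0]}, {"dp": [0, 0, -0.025], "rotation": [0, 0, 0]}], "claw": 0.0, "newtons": 30}}

```text
time: 13.83
tcp_pos: [0.5784, 0.3438, 0.0534]
orientation: [-3.141, -0.001, 2.509]
wrist_force: [0.5, 1.2, -0.9]
opening: 0.318
finger_force: 30.0
```

In the tool's units: -0.08 m / 0.4 = -0.2, -0.06 m / 0.4 = -0.15.

>>> {"op": "drive_tool", "data": {"series": [{"dp": [0, 0, -0.05], "rotation": [0, 0, 0]}, {"dp": [0, 0, -0.1], "rotation": [0, 0, 0]}, {"dp": [0, 0, -0.15], "rotation": [0, 0, 0]}, {"dp": [0, 0, -0.2], "rotation": [0, 0, 0]}, {"dp": [0, 0, -0.2], "rotation": [0, 0, 0]}, {"dp": [0, 0, -0.2], "rotation": [0, 0, 0]}, {"dp": [0, 0, -0.2], "rotation": [0, 0, 0]}, {"dp": [0, 0, -0.2], "rotation": [0, 0, 0]}, {"dp": [0, 0, -0.2], "rotation": [0, 0, 0]}, {"dp": [0, 0, -0.2], "rotation": [0, 0, 0]}]}}

```text
time: 14.67
tcp_pos: [0.5782, 0.3436, 0.1322]
orientation: [-3.14, -0.001, 2.509]
wrist_force: [-0.0, -0.3, -1.9]
opening: 0.319
finger_force: 30.0
```

```bash
python3 - <<'E'
from h import *
go(.4967,-.0347,.133,175.1)
E
```

```text
dp [-1.578e-01 -3.534e-01 -2.000e-04] rot [ -0.1  -0.1 -31.3] q6 -> -1.555022954267197 now -0.5
```

In the tool's units: -0.315 m / 0.4 = -0.7875, -0.284 m / 0.4 = -0.71, -31.3 degrees / 90 = -0.3478.

>>> {"op": "drive_tool", "data": {"series": [{"dp": [-0.0175, -0.04, 0], "rotation": [0, 0, -0.0222]}, {"dp": [-0.05, -0.1125, 0], "rotation": [0, 0, -0.0556]}, {"dp": [-0.0875, -0.1975, 0], "rotation": [0, 0, -0.0889]}, {"dp": [-0.125, -0.2825, 0], "rotation": [0, 0, -0.1222]}, {"dp": [-0.165, -0.37, 0], "rotation": [0, 0, -0.1556]}, {"dp": [-0.2025, -0.455, 0], "rotation": [0, 0, -0.1889]}, {"dp": [-0.24, -0.54, 0], "rotation": [0, 0, -0.2222]}, {"dp": [-0.2775, -0.625, 0], "rotation": [0, 0, -0.2556]}, {"dp": [-0.315, -0.71, 0], "rotation": [0, 0, -0.2889]}, {"dp": [-0.35, -0.7875, 0], "rotation": [0, 0, -0.3478]}]}}

```text
time: 15.5
tcp_pos: [0.5047, 0.0053, 0.1333]
orientation: [-3.141, -0.001, 3.058]
wrist_force: [1.1, -0.3, -1.6]
opening: 0.319
finger_force: 30.0
```

```bash
python3 - <<'E'
from h import *
go(.4967,-.0347,.133,175.1)
E
```

```text
dp [ 0.0047 -0.0406  0.0003] rot [-0.  -0.   0.1] q6 -> -1.555022954267197 now -1.61
```

In the tool's units: -0.04 m / 0.4 = -0.1, -0.036 m / 0.4 = -0.09.

>>> {"op": "drive_tool", "data": {"series": [{"dp": [0.005, -0.03, 0], "rotation": [0, 0, 0]}, {"dp": [0.01, -0.07, 0], "rotation": [0, 0, 0]}, {"dp": [0.0125, -0.09, 0], "rotation": [0, 0, 0]}, {"dp": [0.0125, -0.1, 0], "rotation": [0, 0, 0]}, {"dp": [0.0125, -0.1, 0], "rotation": [0, 0, 0]}, {"dp": [0.0125, -0.1, 0], "rotation": [0, 0, 0]}, {"dp": [0.0125, -0.1, 0], "rotation": [0, 0, 0]}, {"dp": [0.0125, -0.1, 0], "rotation": [0, 0, 0]}, {"dp": [0.0125, -0.1, 0], "rotation": [0, 0, 0]}, {"dp": [0.0125, -0.1, 0], "rotation": [0, 0, 0]}]}}

```text
time: 16.33
tcp_pos: [0.4974, -0.0318, 0.1336]
orientation: [-3.142, -0.0, 3.056]
wrist_force: [0.1, 0.4, -2.6]
opening: 0.315
finger_force: 30.0
```

```bash
python3 - <<'E'
from h import *
go(.4967,-.0347,.050,175.1)
E
```

```text
dp [ 0.0004 -0.0029  0.0836] rot [-0. -0.  0.] q6 -> -1.555022954267197 now -1.69
```

In the tool's units: 0.083 m / 0.4 = 0.2075, 0.082 m / 0.4 = 0.205.

>>> {"op": "drive_tool", "data": {"series": [{"dp": [0.0013, -0.0075, 0.0375], "rotation": [0, 0, 0]}, {"dp": [0.0013, -0.0075, 0.075], "rotation": [0, 0, 0]}, {"dp": [0.0013, -0.0075, 0.1125], "rotation": [0, 0, 0]}, {"dp": [0.0013, -0.0075, 0.1375], "rotation": [0, 0, 0]}, {"dp": [0.0013, -0.0075, 0.155], "rotation": [0, 0, 0]}, {"dp": [0.0013, -0.0075, 0.17], "rotation": [0, 0, 0]}, {"dp": [0.0013, -0.0075, 0.1825], "rotation": [0, 0, 0]}, {"dp": [0.0013, -0.0075, 0.195], "rotation": [0, 0, 0]}, {"dp": [0.0013, -0.0075, 0.205], "rotation": [0, 0, 0]}, {"dp": [0.0013, -0.0075, 0.2075], "rotation": [0, 0, 0]}]}}

```text
time: 17.17
tcp_pos: [0.4964, -0.0352, 0.0503]
orientation: [-3.142, -0.0, 3.056]
wrist_force: [-2.7, 0.4, 12.5]
opening: 0.318
finger_force: 30.0
```

In the tool's units: -0.15 m / 0.4 = -0.375, -0.11 m / 0.4 = -0.275.

>>> {"op": "drive_tool", "data": {"series": [{"dp": [0, 0, 0], "rotation": [0, 0, 0]}, {"dp": [0, 0, 0], "rotation": [0, 0, 0]}, {"dp": [0, 0, 0], "rotation": [0, 0, 0]}, {"dp": [0, 0, 0], "rotation": [0, 0, 0]}, {"dp": [0, 0, 0], "rotation": [0, 0, 0]}, {"dp": [0, 0, -0.05], "rotation": [0, 0, 0]}, {"dp": [0, 0, -0.125], "rotation": [0, 0, 0]}, {"dp": [0, 0, -0.2], "rotation": [0, 0, 0]}, {"dp": [0, 0, -0.275], "rotation": [0, 0, 0]}, {"dp": [0, 0, -0.375], "rotation": [0, 0, 0]}], "claw": 0.6}}

```text
time: 18.0
tcp_pos: [0.495, -0.0349, 0.2008]
orientation: [3.141, -0.003, 3.056]
wrist_force: [0.7, -1.8, -1.0]
opening: 0.601
finger_force: 0.0
```

```bash
python3 - <<'E'
from h import *
c=cam('wrist'); save(c,'wrist6.png'); seat(c,.4967,-.0347,-4.9); modules(c)
go(.427,.3365,.22,94.5)
E
```

```text
long end 233 [0.0222 0.0233 0.0246]
short end 4588 [0.2043 0.2841 0.2954]
block 188 [0.0419 0.0429 0.0438]
back 4091 [0.2773 0.2899 0.2963]
block centre [ 0.495  -0.0353  0.0416]
dp [ 0.1043  0.3647 -0.0126] rot [ 0.3  0.5 80.6] q6 -> 0.5888757757309921 now -1.69
```

In the tool's units: 0.365 m / 0.4 = 0.9125, 0.104 m / 0.4 = 0.26, 55 degrees / 90 = 0.6111.

>>> {"op": "drive_tool", "data": {"series": [{"dp": [0.0125, 0.05, -0.0375], "rotation": [0, 0, 0.0667]}, {"dp": [0.26, 0.9125, -0.045], "rotation": [0, 0, 0.6111]}, {"dp": [0.26, 0.9125, -0.045], "rotation": [0, 0, 0.6111]}, {"dp": [0.26, 0.9125, -0.045], "rotation": [0, 0, 0.6111]}, {"dp": [0.26, 0.9125, -0.045], "rotation": [0, 0, 0.6111]}, {"dp": [0.26, 0.9125, -0.045], "rotation": [0, 0, 0.6111]}, {"dp": [0.26, 0.9125, -0.045], "rotation": [0, 0, 0.6111]}, {"dp": [0.26, 0.9125, -0.045], "rotation": [0, 0, 0.6111]}, {"dp": [0.26, 0.9125, -0.045], "rotation": [0, 0, 0.6111]}, {"dp": [0.26, 0.9125, -0.045], "rotation": [0, 0, 0.6111]}]}}

```text
time: 18.88
tcp_pos: [0.4278, 0.3185, 0.2185]
orientation: [3.141, 0.0, 2.09]
wrist_force: [1.2, -0.2, -0.3]
opening: 0.6
finger_force: 0.0
```

In the tool's units: 25 degrees / 90 = 0.2778.

>>> {"op": "drive_tool", "data": {"series": [{"dp": [0, 0, 0], "rotation": [0, 0, 0.0667]}, {"dp": [0, 0, 0], "rotation": [0, 0, 0.1333]}, {"dp": [0, 0, 0], "rotation": [0, 0, 0.2]}, {"dp": [0, 0, 0], "rotation": [0, 0, 0.2778]}, {"dp": [0, 0, 0], "rotation": [0, 0, 0.2778]}, {"dp": [0, 0, 0], "rotation": [0, 0, 0.2778]}, {"dp": [0, 0, 0], "rotation": [0, 0, 0.2778]}, {"dp": [0, 0, 0], "rotation": [0, 0, 0.2778]}, {"dp": [0, 0, 0], "rotation": [0, 0, 0.2778]}, {"dp": [0, 0, 0], "rotation": [0, 0, 0.2778]}]}}

```text
time: 19.72
tcp_pos: [0.4285, 0.3167, 0.2184]
orientation: [-3.142, 0.0, 1.66]
wrist_force: [0.3, 0.5, 1.0]
opening: 0.604
finger_force: 0.0
```

```bash
python3 - <<'E'
from h import *
c=cam('wrist'); o=modules(c); print(manip.read_state()['tcp_pos'])
m=min(o,key=lambda t:np.linalg.norm(t[0]-[.427,.3365])); go(m[0][0],m[0][1],.043,np.degrees(m[1]))
E
```

```text
mod [0.4268 0.3358] yaw 94.3 blk [0.4275 0.3355] [0.4275 0.3362] area 3520.0 ztop 0.0376 [281 118  54  70]
[0.428497   0.31669063 0.21840851]
dp [0.0192 0.     0.1754] rot [-0.   0.   0.8] q6 -> 0.59117216115314 now 0.42
```

In the tool's units: 0.175 m / 0.4 = 0.4375, 0.167 m / 0.4 = 0.4175, 0.8 degrees / 90 = 0.0089.

>>> {"op": "drive_tool", "data": {"series": [{"dp": [0.025, 0, 0.05], "rotation": [0, 0, 0.0089]}, {"dp": [0.0475, 0, 0.125], "rotation": [0, 0, 0.0089]}, {"dp": [0.0475, 0, 0.2], "rotation": [0, 0, 0.0089]}, {"dp": [0.0475, 0, 0.275], "rotation": [0, 0, 0.0089]}, {"dp": [0.0475, 0, 0.3375], "rotation": [0, 0, 0.0089]}, {"dp": [0.0475, 0, 0.3875], "rotation": [0, 0, 0.0089]}, {"dp": [0.0475, 0, 0.4175], "rotation": [0, 0, 0.0089]}, {"dp": [0.0475, 0, 0.4375], "rotation": [0, 0, 0.0089]}, {"dp": [0.0475, 0, 0.4375], "rotation": [0, 0, 0.0089]}, {"dp": [0.0475, 0, 0.4375], "rotation": [0, 0, 0.0089]}]}}

```text
time: 20.6
tcp_pos: [0.4269, 0.3357, 0.0435]
orientation: [-3.141, 0.0, 1.646]
wrist_force: [0.4, -0.3, 0.6]
opening: 0.6
finger_force: 0.0
```

>>> {"op": "drive_tool", "data": {"series": [{"dp": [0, 0, 0], "rotation": [0, 0, 0]}, {"dp": [0, 0, 0], "rotation": [0, 0, 0]}, {"dp": [0, 0, 0], "rotation": [0, 0, 0]}, {"dp": [0, 0, 0], "rotation": [0, 0, 0]}, {"dp": [0, 0, 0], "rotation": [0, 0, 0]}, {"dp": [0, 0, 0], "rotation": [0, 0, 0]}, {"dp": [0, 0, 0], "rotation": [0, 0, 0]}, {"dp": [0, 0, 0], "rotation": [0, 0, 0]}, {"dp": [0, 0, -0.0125], "rotation": [0, 0, 0]}, {"dp": [0, 0, -0.025], "rotation": [0, 0, 0]}], "claw": 0.0, "newtons": 30}}

```text
time: 21.43
tcp_pos: [0.4264, 0.3354, 0.0535]
orientation: [-3.141, 0.001, 1.645]
wrist_force: [0.0, -0.3, -1.9]
opening: 0.317
finger_force: 30.0
```

In the tool's units: -0.08 m / 0.4 = -0.2, -0.06 m / 0.4 = -0.15.

>>> {"op": "drive_tool", "data": {"series": [{"dp": [0, 0, -0.05], "rotation": [0, 0, 0]}, {"dp": [0, 0, -0.1], "rotation": [0, 0, 0]}, {"dp": [0, 0, -0.15], "rotation": [0, 0, 0]}, {"dp": [0, 0, -0.2], "rotation": [0, 0, 0]}, {"dp": [0, 0, -0.2], "rotation": [0, 0, 0]}, {"dp": [0, 0, -0.2], "rotation": [0, 0, 0]}, {"dp": [0, 0, -0.2], "rotation": [0, 0, 0]}, {"dp": [0, 0, -0.2], "rotation": [0, 0, 0]}, {"dp": [0, 0, -0.2], "rotation": [0, 0, 0]}, {"dp": [0, 0, -0.2], "rotation": [0, 0, 0]}]}}

```text
time: 22.27
tcp_pos: [0.4261, 0.3353, 0.1323]
orientation: [-3.14, 0.001, 1.645]
wrist_force: [-0.7, 0.1, -1.0]
opening: 0.316
finger_force: 30.0
```

```bash
python3 - <<'E'
from h import *
go(.6124,-.0166,.133,175)
E
```

```text
dp [-0.3648  0.1595 -0.0006] rot [ -0.1  -0.  -80.7] q6 -> -1.5106296945618825 now 0.46
```

In the tool's units: -0.3 m / 0.4 = -0.75, -0.275 m / 0.4 = -0.6875, -58 degrees / 90 = -0.6444.

>>> {"op": "drive_tool", "data": {"series": [{"dp": [-0.0375, 0.0175, 0], "rotation": [0, 0, -0.0444]}, {"dp": [-0.1125, 0.05, 0], "rotation": [0, 0, -0.1111]}, {"dp": [-0.1875, 0.0825, 0], "rotation": [0, 0, -0.1778]}, {"dp": [-0.275, 0.12, 0], "rotation": [0, 0, -0.2444]}, {"dp": [-0.3625, 0.1575, 0], "rotation": [0, 0, -0.3111]}, {"dp": [-0.45, 0.1975, 0], "rotation": [0, 0, -0.3778]}, {"dp": [-0.5375, 0.235, 0], "rotation": [0, 0, -0.4444]}, {"dp": [-0.6125, 0.2675, 0], "rotation": [0, 0, -0.5111]}, {"dp": [-0.6875, 0.3, 0], "rotation": [0, 0, -0.5778]}, {"dp": [-0.75, 0.3275, 0], "rotation": [0, 0, -0.6444]}]}}

```text
time: 23.1
tcp_pos: [0.5805, 0.044, 0.1328]
orientation: [-3.141, -0.0, 2.662]
wrist_force: [0.1, -0.3, -2.2]
opening: 0.314
finger_force: 30.0
```

```bash
python3 - <<'E'
from h import *
go(.6124,-.0166,.133,175)
E
```

```text
dp [-0.0562 -0.039  -0.0002] rot [ -0.   -0.  -22.5] q6 -> -1.5106296945618825 now -1.13
```

In the tool's units: -0.056 m / 0.4 = -0.14, -0.039 m / 0.4 = -0.0975, -22.5 degrees / 90 = -0.25.

>>> {"op": "drive_tool", "data": {"series": [{"dp": [-0.0375, -0.025, 0], "rotation": [0, 0, -0.0556]}, {"dp": [-0.075, -0.05, 0], "rotation": [0, 0, -0.1111]}, {"dp": [-0.1075, -0.075, 0], "rotation": [0, 0, -0.1778]}, {"dp": [-0.1325, -0.0925, 0], "rotation": [0, 0, -0.25]}, {"dp": [-0.14, -0.0975, 0], "rotation": [0, 0, -0.25]}, {"dp": [-0.14, -0.0975, 0], "rotation": [0, 0, -0.25]}, {"dp": [-0.14, -0.0975, 0], "rotation": [0, 0, -0.25]}, {"dp": [-0.14, -0.0975, 0], "rotation": [0, 0, -0.25]}, {"dp": [-0.14, -0.0975, 0], "rotation": [0, 0, -0.25]}, {"dp": [-0.14, -0.0975, 0], "rotation": [0, 0, -0.25]}]}}

```text
time: 23.93
tcp_pos: [0.6108, -0.0135, 0.1334]
orientation: [3.142, -0.0, 3.05]
wrist_force: [-0.1, 1.3, -1.7]
opening: 0.314
finger_force: 30.0
```

```bash
python3 - <<'E'
from h import *
go(.6122,-.0166,.050,175)
E
```

```text
dp [-0.0017 -0.003   0.0834] rot [ 0.  -0.  -0.2] q6 -> -1.5106385434863276 now -1.61
```

In the tool's units: 0.083 m / 0.4 = 0.2075, -0.003 m / 0.4 = -0.0075, -0.2 degrees / 90 = -0.0022.

>>> {"op": "drive_tool", "data": {"series": [{"dp": [-0.0038, -0.0075, 0.0375], "rotation": [0, 0, -0.0022]}, {"dp": [-0.0038, -0.0075, 0.075], "rotation": [0, 0, -0.0022]}, {"dp": [-0.0038, -0.0075, 0.1125], "rotation": [0, 0, -0.0022]}, {"dp": [-0.0038, -0.0075, 0.1375], "rotation": [0, 0, -0.0022]}, {"dp": [-0.0038, -0.0075, 0.155], "rotation": [0, 0, -0.0022]}, {"dp": [-0.0038, -0.0075, 0.17], "rotation": [0, 0, -0.0022]}, {"dp": [-0.0038, -0.0075, 0.1825], "rotation": [0, 0, -0.0022]}, {"dp": [-0.0038, -0.0075, 0.195], "rotation": [0, 0, -0.0022]}, {"dp": [-0.0038, -0.0075, 0.205], "rotation": [0, 0, -0.0022]}, {"dp": [-0.0038, -0.0075, 0.2075], "rotation": [0, 0, -0.0022]}]}}

```text
time: 24.77
tcp_pos: [0.6123, -0.0174, 0.0501]
orientation: [-3.141, -0.0, 3.054]
wrist_force: [-1.5, 1.1, 5.5]
opening: 0.315
finger_force: 30.0
```

In the tool's units: -0.16 m / 0.4 = -0.4, -0.12 m / 0.4 = -0.3.

>>> {"op": "drive_tool", "data": {"series": [{"dp": [0, 0, 0], "rotation": [0, 0, 0]}, {"dp": [0, 0, 0], "rotation": [0, 0, 0]}, {"dp": [0, 0, 0], "rotation": [0, 0, 0]}, {"dp": [0, 0, 0], "rotation": [0, 0, 0]}, {"dp": [0, 0, 0], "rotation": [0, 0, 0]}, {"dp": [0, 0, -0.05], "rotation": [0, 0, 0]}, {"dp": [0, 0, -0.125], "rotation": [0, 0, 0]}, {"dp": [0, 0, -0.2], "rotation": [0, 0, 0]}, {"dp": [0, 0, -0.3], "rotation": [0, 0, 0]}, {"dp": [0, 0, -0.4], "rotation": [0, 0, 0]}], "claw": 0.6}}

```text
time: 25.6
tcp_pos: [0.6115, -0.0173, 0.2115]
orientation: [3.142, -0.002, 3.054]
wrist_force: [-0.2, -0.0, 0.4]
opening: 0.601
finger_force: 0.0
```

```bash
python3 - <<'E'
from h import *
c=cam('wrist'); seat(c,.6124,-.0166,175)
go(.45,-.2,.35,175)
E
```

```text
long end 276 [0.0221 0.0232 0.0245]
short end 507 [0.0225 0.2581 0.27  ]
block 180 [0.042  0.0428 0.0437]
back 141 [0.0219 0.0229 0.0239]
block centre [ 0.6127 -0.0172  0.0423]
dp [ 0.1484 -0.1961 -0.1311] rot [-0.   0.7 -0. ] q6 -> -1.9017541937744094 now -1.62
```

All three modules are seated. Now a view of the fixtures.

```bash
python3 - <<'E'
from h import *
go(.53,-.16,.36,90)
E
```

```text
dp [ 0.0721 -0.1492 -0.1402] rot [ 0.5  0.6 85. ] q6 -> -0.2931868965578821 now -1.62
```

In the tool's units: -0.15 m / 0.4 = -0.375, -0.14 m / 0.4 = -0.35, 55 degrees / 90 = 0.6111.

>>> {"op": "drive_tool", "data": {"series": [{"dp": [0, -0.025, -0.1], "rotation": [0, 0, 0.0556]}, {"dp": [0.075, -0.15, -0.25], "rotation": [0, 0, 0.6111]}, {"dp": [0.18, -0.375, -0.35], "rotation": [0, 0, 0.6111]}, {"dp": [0.18, -0.375, -0.35], "rotation": [0, 0, 0.6111]}, {"dp": [0.18, -0.375, -0.35], "rotation": [0, 0, 0.6111]}, {"dp": [0.18, -0.375, -0.35], "rotation": [0, 0, 0.6111]}, {"dp": [0.18, -0.375, -0.35], "rotation": [0, 0, 0.6111]}, {"dp": [0.18, -0.375, -0.35], "rotation": [0, 0, 0.6111]}, {"dp": [0.18, -0.375, -0.35], "rotation": [0, 0, 0.6111]}, {"dp": [0.18, -0.375, -0.35], "rotation": [0, 0, 0.6111]}], "claw": 0.4}}

```text
time: 26.48
tcp_pos: [0.5274, -0.1606, 0.3503]
orientation: [-3.141, 0.0, 2.097]
wrist_force: [0.1, 0.3, -0.4]
opening: 0.399
finger_force: 0.0
```

In the tool's units: 30 degrees / 90 = 0.3333.

>>> {"op": "drive_tool", "data": {"series": [{"dp": [0, 0, 0], "rotation": [0, 0, 0.0667]}, {"dp": [0, 0, 0], "rotation": [0, 0, 0.1333]}, {"dp": [0, 0, 0], "rotation": [0, 0, 0.2]}, {"dp": [0, 0, 0], "rotation": [0, 0, 0.2667]}, {"dp": [0, 0, 0], "rotation": [0, 0, 0.3333]}, {"dp": [0, 0, 0], "rotation": [0, 0, 0.3333]}, {"dp": [0, 0, 0], "rotation": [0, 0, 0.3333]}, {"dp": [0, 0, 0], "rotation": [0, 0, 0.3333]}, {"dp": [0, 0, 0], "rotation": [0, 0, 0.3333]}, {"dp": [0, 0, 0], "rotation": [0, 0, 0.3333]}]}}

```text
time: 27.32
tcp_pos: [0.5276, -0.1604, 0.3504]
orientation: [-3.141, 0.0, 1.573]
wrist_force: [-0.5, -0.4, 0.6]
opening: 0.402
finger_force: 0.0
```

```bash
python3 - <<'E'
from h import *
c=cam('wrist'); save(c,'wrist7.png'); np.savez('wrist7.npz',W=c['W'],im=c['image']); print(manip.read_state()['tcp_pos'])
E
```

```text
[ 0.52755504 -0.16049505  0.35039691]
```

View pics/wrist7.png

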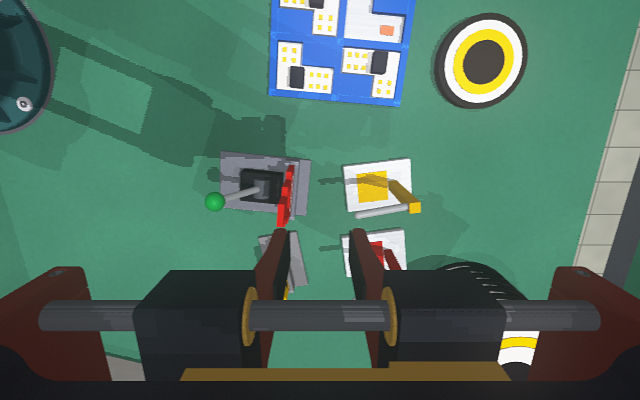

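The image shows the red plate edge-on at (285,195), the yellow post and peg at (358,214) to (412,205), the green ball at (214,202), and filled pockets at the top.

```bash
cat >> h.py <<'E'
def line(p):
    c=p[:,:2].mean(0); _,s,v=np.linalg.svd(p[:,:2]-c,full_matrices=False); d=v[0]; t=(p[:,:2]-c)@d; lo,hi=np.percentile(t,[1,99]); w=np.percentile((p[:,:2]-c)@v[1],[2,98])
    return (c+d*lo).round(4),(c+d*hi).round(4),'deg',round(np.degrees(np.arctan2(d[1],d[0])),1),'mid',(c+d*(lo+hi)/2+v[1]*w.mean()).round(4),'len',round(hi-lo,4),'wid',round(w[1]-w[0],4),'z',np.percentile(p[:,2],[2,50,98]).round(4),len(p)
def fix(c):
    W=c['W'];hsv=cv2.cvtColor(c['image'],cv2.COLOR_RGB2HSV).astype(int);H,S,V=hsv[...,0],hsv[...,1],hsv[...,2]; x,y,z=W[...,0],W[...,1],W[...,2]
    red=((H<6)|(H>174))&(S>140); yel=(H>18)&(H<32)&(S>130); gr=(S<70)
    def rep(n,m):
        if m.sum()>15: print(n,*line(W[m]))
    lp=red&(x>.44)&(x<.52)&(y>-.27)&(y<-.15); rep('lock top',lp&(z>.144)&(z<.152)); rep('lock tab',lp&(z>.118)&(z<.152)); rep('lock all',lp&(z>.04)&(z<.16))
    pp=yel&(x>.42)&(x<.51)&(y>-.42)&(y<-.28); rep('pad top',pp&(z>.144)&(z<.152)); rep('pad tab',pp&(z>.118)&(z<.152)); rep('pad all',pp&(z>.04)&(z<.16))
    rep('ypost top',yel&(x>.6)&(x<.7)&(y>-.24)&(y<-.15)&(z>.131)&(z<.14)); rep('rpost top',red&(x>.6)&(x<.7)&(y>-.38)&(y<-.27)&(z>.131)&(z<.14))
    rep('ypeg',gr&(x>.55)&(x<.66)&(y>-.25)&(y<-.15)&(z>.115)&(z<.15)); rep('rpeg',gr&(x>.55)&(x<.66)&(y>-.37)&(y<-.28)&(z>.115)&(z<.15))
    rep('ball',(H>40)&(H<85)&(S>80)&(z>.1)&(z<.14)&(x>.3)&(x<.55))
E
python3 - <<'E'
from h import *
d=np.load('wrist7.npz'); fix({'W':d['W'],'image':d['im']})
go(.53,-.30,.36,90)
E
```

```text
lock top [ 0.4825 -0.1923] [ 0.4796 -0.2214] deg -95.8 mid [ 0.481  -0.2068] len 0.0293 wid 0.0079 z [0.1449 0.1489 0.1502] 166
lock tab [ 0.4828 -0.192 ] [ 0.4805 -0.2216] deg -94.6 mid [ 0.4811 -0.2068] len 0.0297 wid 0.0081 z [0.1198 0.1483 0.1501] 243
lock all [ 0.4849 -0.1673] [ 0.4805 -0.2367] deg -93.6 mid [ 0.4821 -0.202 ] len 0.0695 wid 0.0085 z [0.0528 0.1153 0.15  ] 532
pad all [ 0.4722 -0.3702] [ 0.4743 -0.3838] deg -81.2 mid [ 0.4731 -0.377 ] len 0.0137 wid 0.0012 z [0.041  0.0611 0.083 ] 42
ypost top [ 0.6537 -0.1929] [ 0.6447 -0.2086] deg -119.7 mid [ 0.6494 -0.2008] len 0.0181 wid 0.0158 z [0.1325 0.1359 0.1377] 135
ypeg [ 0.6423 -0.2007] [ 0.5739 -0.2095] deg -172.7 mid [ 0.6082 -0.2059] len 0.069 wid 0.009 z [0.1292 0.1365 0.1426] 420
ball [ 0.3885 -0.1857] [ 0.4003 -0.2065] deg -60.4 mid [ 0.3932 -0.1967] len 0.0239 wid 0.0209 z [0.1195 0.1291 0.1334] 311
dp [-0.1395  0.0023 -0.0096] rot [-0.   0.   0.1] q6 -> -0.5150728170187819 now -0.42
```

In the tool's units: -0.14 m / 0.4 = -0.35, -0.13 m / 0.4 = -0.325.

>>> {"op": "drive_tool", "data": {"series": [{"dp": [-0.05, 0, 0], "rotation": [0, 0, 0]}, {"dp": [-0.125, 0, 0], "rotation": [0, 0, 0]}, {"dp": [-0.2, 0, 0], "rotation": [0, 0, 0]}, {"dp": [-0.275, 0, 0], "rotation": [0, 0, 0]}, {"dp": [-0.325, 0, 0], "rotation": [0, 0, 0]}, {"dp": [-0.35, 0, 0], "rotation": [0, 0, 0]}, {"dp": [-0.35, 0, 0], "rotation": [0, 0, 0]}, {"dp": [-0.35, 0, 0], "rotation": [0, 0, 0]}, {"dp": [-0.35, 0, 0], "rotation": [0, 0, 0]}, {"dp": [-0.35, 0, 0], "rotation": [0, 0, 0]}]}}

```text
time: 28.2
tcp_pos: [0.5276, -0.2991, 0.3506]
orientation: [-3.142, -0.0, 1.572]
wrist_force: [-0.1, 0.1, -0.0]
opening: 0.398
finger_force: 0.0
```

```bash
python3 - <<'E'
from h import *
c=cam('wrist'); fix(c); save(c,'wrist8.png'); print(manip.read_state()['tcp_pos'])
E
```

```text
lock top [ 0.4823 -0.1927] [ 0.4798 -0.2217] deg -95.0 mid [ 0.481  -0.2072] len 0.0291 wid 0.0079 z [0.1464 0.1486 0.1502] 225
lock tab [ 0.4834 -0.1928] [ 0.4806 -0.2222] deg -95.4 mid [ 0.481  -0.2074] len 0.0295 wid 0.0079 z [0.1208 0.1483 0.1502] 305
lock all [ 0.4863 -0.1691] [ 0.4786 -0.2457] deg -95.8 mid [ 0.4811 -0.2072] len 0.077 wid 0.0079 z [0.0575 0.1147 0.1498] 779
pad top [ 0.4615 -0.3331] [ 0.4671 -0.3627] deg -79.3 mid [ 0.464 -0.348] len 0.0301 wid 0.008 z [0.1444 0.1486 0.1504] 180
pad tab [ 0.4621 -0.333 ] [ 0.4687 -0.3625] deg -77.5 mid [ 0.4642 -0.348 ] len 0.0302 wid 0.0084 z [0.1196 0.1473 0.1501] 308
pad all [ 0.458  -0.3086] [ 0.4734 -0.3836] deg -78.3 mid [ 0.4643 -0.3464] len 0.0765 wid 0.0083 z [0.0443 0.1067 0.1495] 931
ypost top [ 0.6568 -0.1997] [ 0.6427 -0.2026] deg -168.1 mid [ 0.6497 -0.2012] len 0.0144 wid 0.0133 z [0.1319 0.1358 0.1374] 174
rpost top [ 0.6528 -0.3188] [ 0.6473 -0.3342] deg -109.6 mid [ 0.6503 -0.3266] len 0.0164 wid 0.0151 z [0.1314 0.136  0.1375] 128
ypeg [ 0.6423 -0.2023] [ 0.5742 -0.2106] deg -173.0 mid [ 0.6083 -0.2064] len 0.0687 wid 0.0092 z [0.1297 0.1368 0.1428] 518
rpeg [ 0.6434 -0.3265] [ 0.5752 -0.3368] deg -171.4 mid [ 0.6094 -0.3324] len 0.0689 wid 0.0092 z [0.1287 0.1365 0.1429] 428
ball [ 0.3895 -0.1868] [ 0.3987 -0.2087] deg -67.2 mid [ 0.3928 -0.1983] len 0.0237 wid 0.022 z [0.1209 0.1293 0.1337] 416
[ 0.52759768 -0.29915092  0.35066489]
```

View pics/wrist8.png

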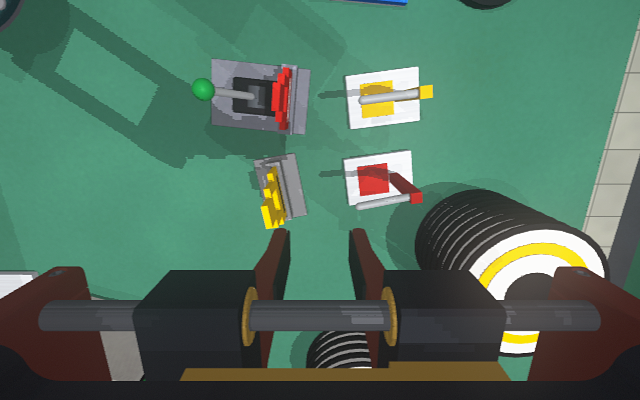

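The image shows both pegs and plates clearly, and the fits match the given sizes (tabs 30 x 8 mm, pegs about 69 mm). Moving over the lockout tab.

```bash
python3 - <<'E'
from h import *
go(.481,-.2073,.23,84.5)
E
```

```text
dp [ 0.0919 -0.0465  0.1207] rot [ 0.  -0.   5.6] q6 -> -0.31092930964646737 now -0.63
```

In the tool's units: 0.121 m / 0.4 = 0.3025, -0.0465 m / 0.4 = -0.1163, 5.6 degrees / 90 = 0.0622.

>>> {"op": "drive_tool", "data": {"series": [{"dp": [0.05, -0.025, 0.05], "rotation": [0, 0, 0.0222]}, {"dp": [0.1125, -0.0575, 0.125], "rotation": [0, 0, 0.0444]}, {"dp": [0.175, -0.09, 0.2], "rotation": [0, 0, 0.0622]}, {"dp": [0.23, -0.1163, 0.275], "rotation": [0, 0, 0.0622]}, {"dp": [0.23, -0.1163, 0.3025], "rotation": [0, 0, 0.0622]}, {"dp": [0.23, -0.1163, 0.3025], "rotation": [0, 0, 0.0622]}, {"dp": [0.23, -0.1163, 0.3025], "rotation": [0, 0, 0.0622]}, {"dp": [0.23, -0.1163, 0.3025], "rotation": [0, 0, 0.0622]}, {"dp": [0.23, -0.1163, 0.3025], "rotation": [0, 0, 0.0622]}, {"dp": [0.23, -0.1163, 0.3025], "rotation": [0, 0, 0.0622]}]}}

```text
time: 29.08
tcp_pos: [0.4823, -0.2095, 0.2308]
orientation: [3.139, 0.001, 1.472]
wrist_force: [0.3, 0.4, 0.5]
opening: 0.399
finger_force: 0.0
```

```bash
python3 - <<'E'
from h import *
fix(cam('wrist')); go(.481,-.2073,.14,84.5)
E
```

```text
lock top [ 0.4818 -0.1923] [ 0.4787 -0.2219] deg -95.8 mid [ 0.4802 -0.2071] len 0.0298 wid 0.0064 z [0.1467 0.1488 0.15  ] 334
lock tab [ 0.4818 -0.1921] [ 0.4787 -0.2218] deg -95.9 mid [ 0.4803 -0.207 ] len 0.0299 wid 0.0064 z [0.1228 0.1486 0.1499] 402
lock all [ 0.4845 -0.1675] [ 0.4787 -0.2215] deg -96.2 mid [ 0.4816 -0.1945] len 0.0544 wid 0.0064 z [0.0624 0.1411 0.1498] 686
pad top [ 0.4612 -0.3327] [ 0.4665 -0.3621] deg -79.9 mid [ 0.4636 -0.3475] len 0.0299 wid 0.008 z [0.1446 0.1487 0.1499] 283
pad tab [ 0.4613 -0.3325] [ 0.4686 -0.3628] deg -76.5 mid [ 0.464  -0.3479] len 0.0312 wid 0.0084 z [0.1211 0.1478 0.1498] 463
pad all [ 0.4572 -0.3083] [ 0.4708 -0.3712] deg -77.8 mid [ 0.4628 -0.34  ] len 0.0643 wid 0.0088 z [0.0427 0.1081 0.1496] 1000
ypost top [ 0.6563 -0.1965] [ 0.6417 -0.2045] deg -151.0 mid [ 0.6491 -0.2007] len 0.0166 wid 0.0155 z [0.1315 0.1357 0.1373] 369
rpost top [ 0.6567 -0.3192] [ 0.645  -0.3205] deg -173.5 mid [ 0.6508 -0.3199] len 0.0118 wid 0.0021 z [0.131  0.1322 0.1348] 25
ypeg [ 0.6417 -0.2006] [ 0.5733 -0.2095] deg -172.6 mid [ 0.6076 -0.2059] len 0.069 wid 0.009 z [0.129  0.1367 0.1427] 981
ball [ 0.3895 -0.1855] [ 0.3994 -0.2076] deg -65.8 mid [ 0.3931 -0.1972] len 0.0242 wid 0.0213 z [0.1195 0.1293 0.1335] 697
dp [ 0.0021 -0.0014  0.0905] rot [ 0.1  0.1 -0.2] q6 -> -0.31092930964646737 now -0.44
```

In the tool's units: 0.09 m / 0.4 = 0.225, -0.0015 m / 0.4 = -0.0038.

>>> {"op": "drive_tool", "data": {"series": [{"dp": [0.005, -0.0038, 0.0375], "rotation": [0, 0, 0]}, {"dp": [0.005, -0.0038, 0.075], "rotation": [0, 0, 0]}, {"dp": [0.005, -0.0038, 0.1125], "rotation": [0, 0, 0]}, {"dp": [0.005, -0.0038, 0.15], "rotation": [0, 0, 0]}, {"dp": [0.005, -0.0038, 0.18], "rotation": [0, 0, 0]}, {"dp": [0.005, -0.0038, 0.205], "rotation": [0, 0, 0]}, {"dp": [0.005, -0.0038, 0.225], "rotation": [0, 0, 0]}, {"dp": [0.005, -0.0038, 0.225], "rotation": [0, 0, 0]}, {"dp": [0.005, -0.0038, 0.225], "rotation": [0, 0, 0]}, {"dp": [0.005, -0.0038, 0.225], "rotation": [0, 0, 0]}]}}

```text
time: 29.97
tcp_pos: [0.4802, -0.2067, 0.14]
orientation: [3.141, 0.001, 1.473]
wrist_force: [0.1, -0.0, -0.6]
opening: 0.402
finger_force: 0.0
```

>>> {"op": "drive_tool", "data": {"series": [{"dp": [0, 0, 0], "rotation": [0, 0, 0]}, {"dp": [0, 0, 0], "rotation": [0, 0, 0]}, {"dp": [0, 0, 0], "rotation": [0, 0, 0]}, {"dp": [0, 0, 0], "rotation": [0, 0, 0]}, {"dp": [0, 0, 0], "rotation": [0, 0, 0]}, {"dp": [0, 0, 0], "rotation": [0, 0, 0]}, {"dp": [0, 0, 0], "rotation": [0, 0, 0]}, {"dp": [0, 0, 0], "rotation": [0, 0, 0]}, {"dp": [0, 0, 0], "rotation": [0, 0, 0]}, {"dp": [0, 0, 0], "rotation": [0, 0, 0]}], "claw": 0.0, "newtons": 30}}

```text
time: 30.8
tcp_pos: [0.4799, -0.2064, 0.1397]
orientation: [3.141, 0.0, 1.473]
wrist_force: [-1.0, 0.7, 5.5]
opening: 0.09
finger_force: 30.0
```

In the tool's units: -0.165 m / 0.4 = -0.4125, -0.09 m / 0.4 = -0.225.

>>> {"op": "drive_tool", "data": {"series": [{"dp": [0, 0, -0.025], "rotation": [0, 0, 0]}, {"dp": [0, 0, -0.05], "rotation": [0, 0, 0]}, {"dp": [0, 0, -0.075], "rotation": [0, 0, 0]}, {"dp": [0, 0, -0.1125], "rotation": [0, 0, 0]}, {"dp": [0, 0, -0.1625], "rotation": [0, 0, 0]}, {"dp": [0, 0, -0.225], "rotation": [0, 0, 0]}, {"dp": [0, 0, -0.3], "rotation": [0, 0, 0]}, {"dp": [0, 0, -0.3625], "rotation": [0, 0, 0]}, {"dp": [0, 0, -0.4125], "rotation": [0, 0, 0]}, {"dp": [0, 0, -0.4125], "rotation": [0, 0, 0]}]}}

```text
time: 31.63
tcp_pos: [0.4818, -0.2076, 0.3099]
orientation: [3.134, 0.004, 1.473]
wrist_force: [0.9, -1.1, -0.4]
opening: 0.09
finger_force: 30.0
```

```bash
python3 - <<'E'
from h import *
go(.5415,-.343,.305,98.6)
E
```

```text
dp [-0.1289  0.0726  0.0059] rot [  0.4   0.3 -14.2] q6 -> -0.7147336086453775 now -0.44
```

In the tool's units: -0.129 m / 0.4 = -0.3225, -0.09 m / 0.4 = -0.225, -14 degrees / 90 = -0.1556.

>>> {"op": "drive_tool", "data": {"series": [{"dp": [-0.025, 0.015, 0], "rotation": [0, 0, -0.0222]}, {"dp": [-0.075, 0.0425, 0], "rotation": [0, 0, -0.0444]}, {"dp": [-0.125, 0.07, 0], "rotation": [0, 0, -0.0667]}, {"dp": [-0.175, 0.1, 0], "rotation": [0, 0, -0.0889]}, {"dp": [-0.225, 0.1275, 0], "rotation": [0, 0, -0.1111]}, {"dp": [-0.275, 0.155, 0], "rotation": [0, 0, -0.1333]}, {"dp": [-0.31, 0.175, 0.0075], "rotation": [0, 0, -0.1556]}, {"dp": [-0.3225, 0.1825, 0.015], "rotation": [0, 0, -0.1556]}, {"dp": [-0.3225, 0.1825, 0.015], "rotation": [0, 0, -0.1556]}, {"dp": [-0.3225, 0.1825, 0.015], "rotation": [0, 0, -0.1556]}]}}

```text
time: 32.47
tcp_pos: [0.539, -0.341, 0.2975]
orientation: [-3.14, -0.002, 1.716]
wrist_force: [0.6, -0.3, -0.7]
opening: 0.089
finger_force: 30.0
```

```bash
python3 - <<'E'
from h import *
go(.5415,-.343,.183,98.6)
E
```

```text
dp [-0.0025  0.0024  0.1145] rot [-0.1 -0.1 -0.3] q6 -> -0.7147336086453775 now -0.82
```

In the tool's units: 0.1145 m / 0.4 = 0.2863, -0.002 m / 0.4 = -0.005.

>>> {"op": "drive_tool", "data": {"series": [{"dp": [-0.005, 0.005, 0.0375], "rotation": [0, 0, 0]}, {"dp": [-0.005, 0.005, 0.075], "rotation": [0, 0, 0]}, {"dp": [-0.005, 0.005, 0.1125], "rotation": [0, 0, 0]}, {"dp": [-0.005, 0.005, 0.15], "rotation": [0, 0, 0]}, {"dp": [-0.005, 0.005, 0.1875], "rotation": [0, 0, 0]}, {"dp": [-0.005, 0.005, 0.225], "rotation": [0, 0, 0]}, {"dp": [-0.005, 0.005, 0.2625], "rotation": [0, 0, 0]}, {"dp": [-0.005, 0.005, 0.2863], "rotation": [0, 0, 0]}, {"dp": [-0.005, 0.005, 0.2863], "rotation": [0, 0, 0]}, {"dp": [-0.005, 0.005, 0.2863], "rotation": [0, 0, 0]}]}}

```text
time: 33.3
tcp_pos: [0.5417, -0.3427, 0.184]
orientation: [-3.141, -0.001, 1.717]
wrist_force: [0.2, -0.7, -0.7]
opening: 0.09
finger_force: 30.0
```

```bash
python3 - <<'E'
from h import *
go(.6157,-.3318,.183,98.6)
c=cam('side'); save(c,'side9.png'); cv2.imwrite('pics/side9c.png',cv2.resize(c['image'][200:340,230:470,::-1],None,fx=3,fy=3))
E
```

```text
dp [0.     0.0748 0.0009] rot [-0.  -0.  -0.2] q6 -> -0.6443786118249615 now -0.82
```

View pics/side9c.png

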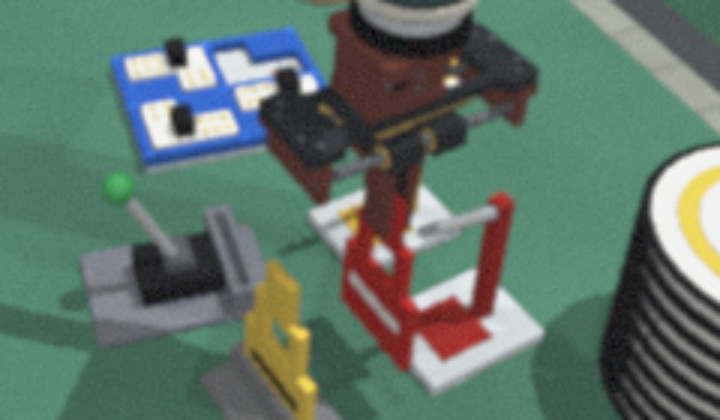

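The crop shows the plate held upright with its eye just ahead of the red peg's free end (around (415,235)). Sliding it on, then lowering.

In the tool's units: 0.075 m / 0.4 = 0.1875, 0.067 m / 0.4 = 0.1675.

>>> {"op": "drive_tool", "data": {"series": [{"dp": [0, 0.02, 0.0025], "rotation": [0, 0, 0]}, {"dp": [0, 0.04, 0.0025], "rotation": [0, 0, 0]}, {"dp": [0, 0.06, 0.0025], "rotation": [0, 0, 0]}, {"dp": [0, 0.0825, 0.0025], "rotation": [0, 0, 0]}, {"dp": [0, 0.105, 0.0025], "rotation": [0, 0, 0]}, {"dp": [0, 0.125, 0.0025], "rotation": [0, 0, 0]}, {"dp": [0, 0.145, 0.0025], "rotation": [0, 0, 0]}, {"dp": [0, 0.1675, 0.0025], "rotation": [0, 0, 0]}, {"dp": [0, 0.1875, 0.0025], "rotation": [0, 0, 0]}, {"dp": [0, 0.1875, 0.0025], "rotation": [0, 0, 0]}]}}

```text
time: 34.18
tcp_pos: [0.6181, -0.3324, 0.1829]
orientation: [3.141, 0.001, 1.718]
wrist_force: [0.1, 0.1, -1.3]
opening: 0.087
finger_force: 30.0
```

>>> {"op": "drive_tool", "data": {"series": [{"dp": [0, 0, 0.0025], "rotation": [0, 0, 0]}, {"dp": [0, 0, 0.005], "rotation": [0, 0, 0]}, {"dp": [0, 0, 0.0075], "rotation": [0, 0, 0]}, {"dp": [0, 0, 0.01], "rotation": [0, 0, 0]}, {"dp": [0, 0, 0.0125], "rotation": [0, 0, 0]}, {"dp": [0, 0, 0.015], "rotation": [0, 0, 0]}, {"dp": [0, 0, 0.0175], "rotation": [0, 0, 0]}, {"dp": [0, 0, 0.02], "rotation": [0, 0, 0]}, {"dp": [0, 0, 0.0225], "rotation": [0, 0, 0]}, {"dp": [0, 0, 0.0225], "rotation": [0, 0, 0]}]}}

```text
time: 35.02
tcp_pos: [0.6161, -0.3326, 0.1737]
orientation: [-3.141, -0.0, 1.717]
wrist_force: [-0.8, 0.9, -1.9]
opening: 0.092
finger_force: 30.0
```

In the tool's units: 0.002 m / 0.4 = 0.005, 0.0015 m / 0.4 = 0.0038.

>>> {"op": "drive_tool", "data": {"series": [{"dp": [0, 0, 0.0013], "rotation": [0, 0, 0]}, {"dp": [0, 0, 0.0025], "rotation": [0, 0, 0]}, {"dp": [0, 0, 0.0038], "rotation": [0, 0, 0]}, {"dp": [0, 0, 0.005], "rotation": [0, 0, 0]}, {"dp": [0, 0, 0.005], "rotation": [0, 0, 0]}, {"dp": [0, 0, 0.005], "rotation": [0, 0, 0]}, {"dp": [0, 0, 0.005], "rotation": [0, 0, 0]}, {"dp": [0, 0, 0.005], "rotation": [0, 0, 0]}, {"dp": [0, 0, 0.005], "rotation": [0, 0, 0]}, {"dp": [0, 0, 0.005], "rotation": [0, 0, 0]}]}}

```text
time: 35.85
tcp_pos: [0.6162, -0.3327, 0.172]
orientation: [-3.142, 0.0, 1.717]
wrist_force: [0.2, -0.3, -0.7]
opening: 0.085
finger_force: 30.0
```

>>> {"op": "drive_tool", "data": {"series": [{"dp": [0, 0, 0], "rotation": [0, 0, 0]}, {"dp": [0, 0, 0], "rotation": [0, 0, 0]}, {"dp": [0, 0, 0], "rotation": [0, 0, 0]}, {"dp": [0, 0, 0], "rotation": [0, 0, 0]}, {"dp": [0, 0, 0], "rotation": [0, 0, 0]}, {"dp": [0, 0, 0], "rotation": [0, 0, 0]}, {"dp": [0, 0, 0], "rotation": [0, 0, 0]}, {"dp": [0, 0, 0], "rotation": [0, 0, 0]}, {"dp": [0, 0, 0], "rotation": [0, 0, 0]}, {"dp": [0, 0, 0], "rotation": [0, 0, 0]}], "claw": 0.35}}

```text
time: 36.68
tcp_pos: [0.6162, -0.3327, 0.1719]
orientation: [-3.142, 0.0, 1.717]
wrist_force: [-0.2, 0.4, 0.0]
opening: 0.352
finger_force: 0.0
```

In the tool's units: -0.17 m / 0.4 = -0.425, -0.16 m / 0.4 = -0.4.

>>> {"op": "drive_tool", "data": {"series": [{"dp": [0, 0, -0.025], "rotation": [0, 0, 0]}, {"dp": [0, 0, -0.0625], "rotation": [0, 0, 0]}, {"dp": [0, 0, -0.1125], "rotation": [0, 0, 0]}, {"dp": [0, 0, -0.175], "rotation": [0, 0, 0]}, {"dp": [0, 0, -0.25], "rotation": [0, 0, 0]}, {"dp": [0, 0, -0.325], "rotation": [0, 0, 0]}, {"dp": [0, 0, -0.4], "rotation": [0, 0, 0]}, {"dp": [0, 0, -0.425], "rotation": [0, 0, 0]}, {"dp": [0, 0, -0.425], "rotation": [0, 0, 0]}, {"dp": [0, 0, -0.425], "rotation": [0, 0, 0]}]}}

```text
time: 37.52
tcp_pos: [0.6162, -0.3326, 0.342]
orientation: [3.141, 0.001, 1.717]
wrist_force: [0.1, 0.2, -0.8]
opening: 0.353
finger_force: 0.0
```

```bash
python3 - <<'E'
from h import *
c=cam('side'); w=cam('wrist'); save(w,'wrist10.png')
for k in(c,w):
    hsv=cv2.cvtColor(k['image'],cv2.COLOR_RGB2HSV).astype(int); W=k['W']
    m=((hsv[...,0]<6)|(hsv[...,0]>174))&(hsv[...,1]>140)&(W[...,0]>.57)&(W[...,0]<.637)&(W[...,1]>-.4)&(W[...,1]<-.27)&(W[...,2]>.03)&(W[...,2]<.2)
    if m.sum(): print(*line(W[m]))
cv2.imwrite('pics/s10.png',np.vstack([cv2.resize(c['image'][200:340,230:470,::-1],None,fx=2,fy=2),cv2.resize(w['image'][:,:,::-1],(480,300))]))
go(.393,-.198,.25,84.5); print(manip.read_state()['tcp_pos'])
E
```

```text
[ 0.6038 -0.2959] [ 0.6159 -0.371 ] deg -80.9 mid [ 0.611  -0.3333] len 0.0761 wid 0.0142 z [0.0431 0.1025 0.1794] 758
[ 0.6097 -0.2911] [ 0.6227 -0.3667] deg -80.2 mid [ 0.616  -0.3289] len 0.0768 wid 0.0135 z [0.0701 0.1473 0.1813] 639
dp [ 0.1648 -0.2002  0.0906] rot [-0.2 -0.1 13.9] q6 -> -0.3707032711827738 now -0.74
[ 0.61534429 -0.33204321  0.33966676]
```

View pics/s10.png

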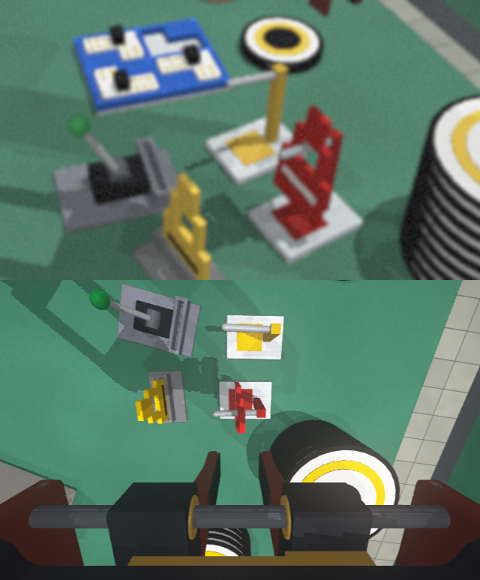

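The plate hangs on the red peg (side view (305,170)), all three modules are in the nest, and the lever is still off. Next, behind the lever ball with closed fingers.

```bash
python3 - <<'E'
from h import *
go(.3486,-.194,.25,84.5)
E
```

```text
dp [ 0.1752 -0.2435  0.0908] rot [-0.2 -0.1 13.9] q6 -> -0.411835784456672 now -0.74
```

In the tool's units: -0.243 m / 0.4 = -0.6075, 0.175 m / 0.4 = 0.4375, 13.9 degrees / 90 = 0.1544.

>>> {"op": "drive_tool", "data": {"series": [{"dp": [0.05, -0.0625, 0], "rotation": [0, 0, 0.0222]}, {"dp": [0.15, -0.2, 0.05], "rotation": [0, 0, 0.0667]}, {"dp": [0.4375, -0.6075, 0.225], "rotation": [0, 0, 0.1544]}, {"dp": [0.4375, -0.6075, 0.225], "rotation": [0, 0, 0.1544]}, {"dp": [0.4375, -0.6075, 0.225], "rotation": [0, 0, 0.1544]}, {"dp": [0.4375, -0.6075, 0.225], "rotation": [0, 0, 0.1544]}, {"dp": [0.4375, -0.6075, 0.225], "rotation": [0, 0, 0.1544]}, {"dp": [0.4375, -0.6075, 0.225], "rotation": [0, 0, 0.1544]}, {"dp": [0.4375, -0.6075, 0.225], "rotation": [0, 0, 0.1544]}, {"dp": [0.4375, -0.6075, 0.225], "rotation": [0, 0, 0.1544]}], "claw": 0.0, "newtons": 10}}

```text
time: 38.45
tcp_pos: [0.3476, -0.1929, 0.25]
orientation: [-3.137, -0.003, 1.474]
wrist_force: [0.4, -0.4, -0.0]
opening: 0.003
finger_force: 0.0
```

```bash
python3 - <<'E'
from h import *
c=cam('wrist'); fix(c); go(.3486,-.194,.127,84.5); print(manip.read_state()['tcp_pos'])
s=cam('scene'); cv2.imwrite('pics/s11.png',cv2.resize(s['image'][110:270,180:420,::-1],None,fx=3,fy=3))
E
```

```text
pad top [ 0.4604 -0.3345] [ 0.4654 -0.3626] deg -79.8 mid [ 0.4633 -0.3485] len 0.0285 wid 0.0076 z [0.1453 0.1489 0.1503] 211
pad tab [ 0.4641 -0.363 ] [ 0.4604 -0.3349] deg 97.6 mid [ 0.4631 -0.3489] len 0.0283 wid 0.008 z [0.1255 0.1487 0.1503] 273
pad all [ 0.4658 -0.374 ] [ 0.4556 -0.3087] deg 98.9 mid [ 0.4616 -0.3412] len 0.0662 wid 0.0078 z [0.0434 0.1055 0.1498] 710
rpost top [ 0.6564 -0.3205] [ 0.6478 -0.3205] deg -179.7 mid [ 0.6521 -0.3216] len 0.0086 wid 0.0053 z [0.1314 0.1342 0.1371] 53
ypeg [ 0.6354 -0.2008] [ 0.5727 -0.2095] deg -172.1 mid [ 0.6042 -0.2062] len 0.0634 wid 0.0087 z [0.129  0.1372 0.1428] 784
ball [ 0.399  -0.1886] [ 0.3805 -0.2028] deg -142.5 mid [ 0.3905 -0.1967] len 0.0233 wid 0.0215 z [0.1201 0.1294 0.1335] 573
dp [ 0.0002 -0.0009  0.1241] rot [-0.1 -0.  -0. ] q6 -> -0.411835784456672 now -0.58
[ 0.34967112 -0.19445289  0.25104923]
```

View pics/s11.png

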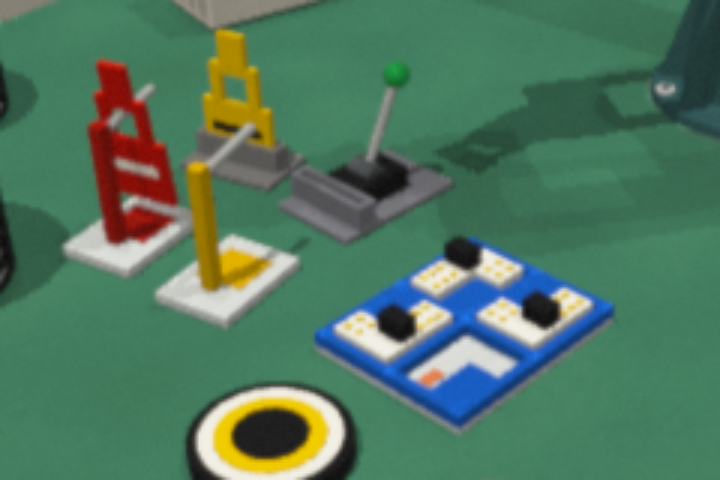

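The scene crop shows the three modules home in the nest, the red plate on its peg, and the lever off with the ball at (396,74). Descend and push.

In the tool's units: 0.124 m / 0.4 = 0.31, 0.12 m / 0.4 = 0.3.

>>> {"op": "drive_tool", "data": {"series": [{"dp": [0, -0.0025, 0.0375], "rotation": [0, 0, 0]}, {"dp": [0, -0.0025, 0.0875], "rotation": [0, 0, 0]}, {"dp": [0, -0.0025, 0.1375], "rotation": [0, 0, 0]}, {"dp": [0, -0.0025, 0.1875], "rotation": [0, 0, 0]}, {"dp": [0, -0.0025, 0.2375], "rotation": [0, 0, 0]}, {"dp": [0, -0.0025, 0.275], "rotation": [0, 0, 0]}, {"dp": [0, -0.0025, 0.3], "rotation": [0, 0, 0]}, {"dp": [0, -0.0025, 0.31], "rotation": [0, 0, 0]}, {"dp": [0, -0.0025, 0.31], "rotation": [0, 0, 0]}, {"dp": [0, -0.0025, 0.31], "rotation": [0, 0, 0]}]}}

```text
time: 39.38
tcp_pos: [0.3503, -0.1955, 0.1281]
orientation: [3.141, 0.0, 1.475]
wrist_force: [-0.4, 1.1, -0.3]
opening: 0.003
finger_force: 0.0
```

In the tool's units: 0.074 m / 0.4 = 0.185, 0.068 m / 0.4 = 0.17.

>>> {"op": "drive_tool", "data": {"series": [{"dp": [0, 0.015, 0], "rotation": [0, 0, 0]}, {"dp": [0, 0.0325, 0], "rotation": [0, 0, 0]}, {"dp": [0, 0.05, 0], "rotation": [0, 0, 0]}, {"dp": [0, 0.07, 0], "rotation": [0, 0, 0]}, {"dp": [0, 0.09, 0], "rotation": [0, 0, 0]}, {"dp": [0, 0.11, 0], "rotation": [0, 0, 0]}, {"dp": [0, 0.13, 0], "rotation": [0, 0, 0]}, {"dp": [0, 0.15, 0], "rotation": [0, 0, 0]}, {"dp": [0, 0.17, 0], "rotation": [0, 0, 0]}, {"dp": [0, 0.185, 0], "rotation": [0, 0, 0]}]}}

```text
time: 40.22
tcp_pos: [0.4242, -0.2022, 0.128]
orientation: [3.141, 0.0, 1.474]
wrist_force: [-1.4, -0.1, 0.2]
opening: 0.006
finger_force: 0.3
```

In the tool's units: 0.034 m / 0.4 = 0.085, 0.006 m / 0.4 = 0.015.

>>> {"op": "drive_tool", "data": {"series": [{"dp": [0, 0.015, 0], "rotation": [0, 0, 0]}, {"dp": [0, 0.03, 0], "rotation": [0, 0, 0]}, {"dp": [0, 0.0425, 0], "rotation": [0, 0, 0]}, {"dp": [0, 0.0525, 0], "rotation": [0, 0, 0]}, {"dp": [0, 0.0625, 0], "rotation": [0, 0, 0]}, {"dp": [0, 0.07, 0], "rotation": [0, 0, 0]}, {"dp": [0, 0.0775, 0], "rotation": [0, 0, 0]}, {"dp": [0, 0.0825, 0], "rotation": [0, 0, 0]}, {"dp": [0, 0.085, 0], "rotation": [0, 0, 0]}, {"dp": [0, 0.085, 0], "rotation": [0, 0, 0]}]}}

```text
time: 41.05
tcp_pos: [0.4571, -0.2053, 0.128]
orientation: [3.141, 0.0, 1.474]
wrist_force: [-0.6, 1.3, 0.1]
opening: 0.009
finger_force: 0.0
```

>>> {"op": "drive_tool", "data": {"series": [{"dp": [0, 0.0013, 0], "rotation": [0, 0, 0]}, {"dp": [0, 0.0025, 0], "rotation": [0, 0, 0]}, {"dp": [0, 0.0038, 0], "rotation": [0, 0, 0]}, {"dp": [0, 0.005, 0], "rotation": [0, 0, 0]}, {"dp": [0, 0.0063, 0], "rotation": [0, 0, 0]}, {"dp": [0, 0.0075, 0], "rotation": [0, 0, 0]}, {"dp": [0, 0.0088, 0], "rotation": [0, 0, 0]}, {"dp": [0, 0.01, 0], "rotation": [0, 0, 0]}, {"dp": [0, 0.01, 0], "rotation": [0, 0, 0]}, {"dp": [0, 0.01, 0], "rotation": [0, 0, 0]}]}}

```text
time: 41.88
tcp_pos: [0.4605, -0.2056, 0.1279]
orientation: [-3.141, 0.0, 1.474]
wrist_force: [-3.1, -0.4, -0.1]
opening: 0.002
finger_force: 1.1
```

```bash
python3 - <<'E'
from h import *
print(manip.read_state()['wrist_force'])
for n in('scene','side','wrist'):
    c=cam(n); hsv=cv2.cvtColor(c['image'],cv2.COLOR_RGB2HSV).astype(int);H,S=hsv[...,0],hsv[...,1];W=c['W']
    m=(H>40)&(H<70)&(S>150)&(W[...,2]>.09)&(W[...,2]<.15)&(W[...,0]>.3)&(W[...,0]<.6)
    if m.sum()>5: p=W[m]; print(n,((p.min(0)+p.max(0))/2).round(4),p.min(0).round(4),p.max(0).round(4),m.sum())
E
```

```text
[-3.06882148 -0.35138075 -0.07000824]
scene [ 0.4877 -0.2032  0.1184] [ 0.48   -0.2133  0.1064] [ 0.4955 -0.1931  0.1304] 55
wrist [ 0.4833 -0.2036  0.1316] [ 0.472  -0.213   0.1142] [ 0.4945 -0.1942  0.1491] 934
```

In the tool's units: 0.0015 m / 0.4 = 0.0038, 0.001 m / 0.4 = 0.0025.

>>> {"op": "drive_tool", "data": {"series": [{"dp": [0, 0.0013, 0], "rotation": [0, 0, 0]}, {"dp": [0, 0.0025, 0], "rotation": [0, 0, 0]}, {"dp": [0, 0.0038, 0], "rotation": [0, 0, 0]}, {"dp": [0, 0.0038, 0], "rotation": [0, 0, 0]}, {"dp": [0, 0.0038, 0], "rotation": [0, 0, 0]}, {"dp": [0, 0.0038, 0], "rotation": [0, 0, 0]}, {"dp": [0, 0.0038, 0], "rotation": [0, 0, 0]}, {"dp": [0, 0.0038, 0], "rotation": [0, 0, 0]}, {"dp": [0, 0.0038, 0], "rotation": [0, 0, 0]}, {"dp": [0, 0.0038, 0], "rotation": [0, 0, 0]}]}}

```text
time: 42.87
tcp_pos: [0.4607, -0.2055, 0.1278]
orientation: [-3.139, -0.0, 1.475]
wrist_force: [-6.1, -0.6, 3.1]
opening: 0.006
finger_force: 3.4
```

The hard stop is reached (force rises, no more motion). Back off, go up, and check.

In the tool's units: -0.13 m / 0.4 = -0.325, -0.11 m / 0.4 = -0.275.

>>> {"op": "drive_tool", "data": {"series": [{"dp": [0, -0.025, 0], "rotation": [0, 0, 0]}, {"dp": [0, -0.0625, 0], "rotation": [0, 0, 0]}, {"dp": [0, -0.1, 0], "rotation": [0, 0, 0]}, {"dp": [0, -0.1125, -0.05], "rotation": [0, 0, 0]}, {"dp": [0, -0.1125, -0.125], "rotation": [0, 0, 0]}, {"dp": [0, -0.1125, -0.2], "rotation": [0, 0, 0]}, {"dp": [0, -0.1125, -0.275], "rotation": [0, 0, 0]}, {"dp": [0, -0.1125, -0.325], "rotation": [0, 0, 0]}, {"dp": [0, -0.1125, -0.325], "rotation": [0, 0, 0]}, {"dp": [0, -0.1125, -0.325], "rotation": [0, 0, 0]}]}}

```text
time: 43.7
tcp_pos: [0.4185, -0.202, 0.2591]
orientation: [3.137, 0.002, 1.474]
wrist_force: [-0.2, 0.4, -0.7]
opening: 0.008
finger_force: 0.0
```

```bash
python3 - <<'E'
from h import *
fix(cam('wrist')); fix(cam('scene')); go(.4638,-.348,.23,101.3)
E
```

```text
pad all [ 0.456  -0.3081] [ 0.4591 -0.3193] deg -74.4 mid [ 0.4576 -0.3137] len 0.0117 wid 0.0072 z [0.0417 0.0676 0.0739] 121
ypost top [ 0.656  -0.1959] [ 0.6417 -0.205 ] deg -147.4 mid [ 0.649  -0.2007] len 0.0169 wid 0.0157 z [0.1315 0.1357 0.1374] 308
rpost top [ 0.6081 -0.3095] [ 0.6483 -0.3276] deg -24.2 mid [ 0.6268 -0.3217] len 0.0441 wid 0.0218 z [0.1313 0.1354 0.1395] 225
ypeg [ 0.6418 -0.2006] [ 0.5729 -0.2096] deg -172.5 mid [ 0.6075 -0.2058] len 0.0695 wid 0.009 z [0.1286 0.1367 0.1428] 795
rpeg [ 0.6432 -0.3257] [ 0.5892 -0.331 ] deg -174.4 mid [ 0.6162 -0.3291] len 0.0542 wid 0.0073 z [0.1263 0.133  0.1378] 249
ball [ 0.4932 -0.2004] [ 0.4714 -0.2098] deg -156.7 mid [ 0.4829 -0.2064] len 0.0237 wid 0.0221 z [0.1182 0.1277 0.132 ] 550
pad top [ 0.4644 -0.3599] [ 0.4608 -0.3295] deg 96.7 mid [ 0.4615 -0.3448] len 0.0306 wid 0.0104 z [0.1447 0.1474 0.1488] 20
pad tab [ 0.4672 -0.363 ] [ 0.4605 -0.3309] deg 101.9 mid [ 0.4623 -0.3473] len 0.0328 wid 0.0108 z [0.1188 0.1346 0.1484] 97
pad all [ 0.4568 -0.3074] [ 0.4712 -0.3849] deg -79.5 mid [ 0.4634 -0.3462] len 0.0788 wid 0.0112 z [0.0427 0.0818 0.1475] 466
ypost top [ 0.6474 -0.2087] [ 0.6518 -0.1933] deg 74.1 mid [ 0.6491 -0.2009] len 0.0161 wid 0.0143 z [0.1322 0.1341 0.1363] 20
rpost top [ 0.627  -0.3579] [ 0.6288 -0.3044] deg 88.1 mid [ 0.6324 -0.3313] len 0.0535 wid 0.0433 z [0.1311 0.1347 0.1399] 55
ypeg [ 0.5775 -0.2073] [ 0.6373 -0.1993] deg 7.6 mid [ 0.6075 -0.2044] len 0.0603 wid 0.0098 z [0.1254 0.1339 0.1407] 76
rpeg [ 0.5755 -0.3343] [ 0.6402 -0.3224] deg 10.4 mid [ 0.608  -0.3294] len 0.0658 wid 0.0124 z [0.1254 0.1343 0.1411] 49
ball [ 0.4877 -0.1952] [ 0.4761 -0.2434] deg -103.6 mid [ 0.4809 -0.219 ] len 0.0496 wid 0.0219 z [0.1059 0.1214 0.1302] 73
dp [-0.1418  0.0607  0.0269] rot [ -0.   -0.  -16.8] q6 -> -0.8409302679080728 now -0.5
```

In the tool's units: -0.142 m / 0.4 = -0.355, -0.08 m / 0.4 = -0.2, -17 degrees / 90 = -0.1889.

>>> {"op": "drive_tool", "data": {"series": [{"dp": [-0.05, 0.0225, 0], "rotation": [0, 0, -0.0222]}, {"dp": [-0.125, 0.0525, 0], "rotation": [0, 0, -0.0667]}, {"dp": [-0.2, 0.085, 0], "rotation": [0, 0, -0.1111]}, {"dp": [-0.275, 0.1175, 0.0125], "rotation": [0, 0, -0.1556]}, {"dp": [-0.355, 0.1525, 0.0375], "rotation": [0, 0, -0.1889]}, {"dp": [-0.355, 0.1525, 0.0675], "rotation": [0, 0, -0.1889]}, {"dp": [-0.355, 0.1525, 0.0675], "rotation": [0, 0, -0.1889]}, {"dp": [-0.355, 0.1525, 0.0675], "rotation": [0, 0, -0.1889]}, {"dp": [-0.355, 0.1525, 0.0675], "rotation": [0, 0, -0.1889]}, {"dp": [-0.355, 0.1525, 0.0675], "rotation": [0, 0, -0.1889]}], "claw": 0.4}}

```text
time: 44.63
tcp_pos: [0.4644, -0.3476, 0.2311]
orientation: [-3.141, -0.0, 1.772]
wrist_force: [0.6, -0.3, 0.2]
opening: 0.402
finger_force: 0.0
```

```bash
python3 - <<'E'
from h import *
fix(cam('wrist')); go(.4635,-.348,.14,101.3)
E
```

```text
pad top [ 0.4605 -0.3334] [ 0.466  -0.3621] deg -79.2 mid [ 0.4633 -0.3477] len 0.0293 wid 0.0067 z [0.1466 0.1489 0.1501] 335
pad tab [ 0.4605 -0.3331] [ 0.466  -0.3621] deg -79.2 mid [ 0.4632 -0.3476] len 0.0295 wid 0.0069 z [0.1217 0.1487 0.1501] 403
pad all [ 0.4561 -0.3088] [ 0.4659 -0.362 ] deg -79.5 mid [ 0.461  -0.3354] len 0.0541 wid 0.0067 z [0.0595 0.1411 0.1499] 691
ypost top [ 0.6421 -0.2025] [ 0.6565 -0.2002] deg 9.1 mid [ 0.6493 -0.2014] len 0.0145 wid 0.0137 z [0.1314 0.1356 0.1374] 510
rpost top [ 0.606  -0.3405] [ 0.6523 -0.3146] deg 29.3 mid [ 0.6281 -0.3258] len 0.0531 wid 0.0507 z [0.1313 0.1361 0.1398] 499
ypeg [ 0.573  -0.2115] [ 0.6416 -0.203 ] deg 7.0 mid [ 0.6073 -0.2068] len 0.0692 wid 0.0093 z [0.1299 0.137  0.1428] 1289
rpeg [ 0.6422 -0.3242] [ 0.5737 -0.3373] deg -169.2 mid [ 0.6081 -0.3315] len 0.0698 wid 0.0091 z [0.1284 0.1391 0.1429] 530
ball [ 0.4716 -0.2051] [ 0.4937 -0.214 ] deg -22.0 mid [ 0.4829 -0.2088] len 0.0238 wid 0.0216 z [0.1188 0.1279 0.1319] 1031
dp [ 0.0001 -0.0011  0.0915] rot [0.  0.  0.2] q6 -> -0.8412409125661058 now -0.96
```

In the tool's units: 0.091 m / 0.4 = 0.2275, 0.082 m / 0.4 = 0.205.

>>> {"op": "drive_tool", "data": {"series": [{"dp": [0, -0.0025, 0.0375], "rotation": [0, 0, 0]}, {"dp": [0, -0.0025, 0.075], "rotation": [0, 0, 0]}, {"dp": [0, -0.0025, 0.1125], "rotation": [0, 0, 0]}, {"dp": [0, -0.0025, 0.15], "rotation": [0, 0, 0]}, {"dp": [0, -0.0025, 0.18], "rotation": [0, 0, 0]}, {"dp": [0, -0.0025, 0.205], "rotation": [0, 0, 0]}, {"dp": [0, -0.0025, 0.2275], "rotation": [0, 0, 0]}, {"dp": [0, -0.0025, 0.2275], "rotation": [0, 0, 0]}, {"dp": [0, -0.0025, 0.2275], "rotation": [0, 0, 0]}, {"dp": [0, -0.0025, 0.2275], "rotation": [0, 0, 0]}]}}

```text
time: 45.52
tcp_pos: [0.464, -0.3491, 0.1406]
orientation: [3.141, 0.001, 1.771]
wrist_force: [0.4, 0.5, -0.4]
opening: 0.396
finger_force: 0.0
```

>>> {"op": "drive_tool", "data": {"series": [{"dp": [0, 0, 0], "rotation": [0, 0, 0]}, {"dp": [0, 0, 0], "rotation": [0, 0, 0]}, {"dp": [0, 0, 0], "rotation": [0, 0, 0]}, {"dp": [0, 0, 0], "rotation": [0, 0, 0]}, {"dp": [0, 0, 0], "rotation": [0, 0, 0]}, {"dp": [0, 0, 0], "rotation": [0, 0, 0]}, {"dp": [0, 0, 0], "rotation": [0, 0, 0]}, {"dp": [0, 0, 0], "rotation": [0, 0, 0]}, {"dp": [0, 0, 0], "rotation": [0, 0, 0]}, {"dp": [0, 0, 0], "rotation": [0, 0, 0]}], "claw": 0.0, "newtons": 30}}

```text
time: 46.35
tcp_pos: [0.4634, -0.3491, 0.1402]
orientation: [-3.141, 0.0, 1.771]
wrist_force: [-2.3, -1.2, 5.1]
opening: 0.089
finger_force: 30.0
```

In the tool's units: -0.165 m / 0.4 = -0.4125, -0.145 m / 0.4 = -0.3625.

>>> {"op": "drive_tool", "data": {"series": [{"dp": [0, 0, -0.025], "rotation": [0, 0, 0]}, {"dp": [0, 0, -0.05], "rotation": [0, 0, 0]}, {"dp": [0, 0, -0.075], "rotation": [0, 0, 0]}, {"dp": [0, 0, -0.1125], "rotation": [0, 0, 0]}, {"dp": [0, 0, -0.1625], "rotation": [0, 0, 0]}, {"dp": [0, 0, -0.225], "rotation": [0, 0, 0]}, {"dp": [0, 0, -0.3], "rotation": [0, 0, 0]}, {"dp": [0, 0, -0.3625], "rotation": [0, 0, 0]}, {"dp": [0, 0, -0.4125], "rotation": [0, 0, 0]}, {"dp": [0, 0, -0.4125], "rotation": [0, 0, 0]}]}}

```text
time: 47.18
tcp_pos: [0.4658, -0.3505, 0.3109]
orientation: [3.136, 0.008, 1.771]
wrist_force: [0.9, -0.9, -0.4]
opening: 0.092
finger_force: 30.0
```

```bash
python3 - <<'E'
from h import *
go(.5402,-.2147,.305,97.2)
E
```

```text
dp [0.1183 0.0999 0.0056] rot [0.4 0.4 4.3] q6 -> -0.5039658956679238 now -0.96
```

In the tool's units: 0.118 m / 0.4 = 0.295, 0.008 m / 0.4 = 0.02, 4.3 degrees / 90 = 0.0478.

>>> {"op": "drive_tool", "data": {"series": [{"dp": [0.025, 0.02, 0], "rotation": [0, 0, 0.0111]}, {"dp": [0.075, 0.0625, 0], "rotation": [0, 0, 0.0222]}, {"dp": [0.125, 0.105, 0], "rotation": [0, 0, 0.0333]}, {"dp": [0.175, 0.1475, 0], "rotation": [0, 0, 0.0444]}, {"dp": [0.225, 0.19, 0], "rotation": [0, 0, 0.0478]}, {"dp": [0.2675, 0.225, 0], "rotation": [0, 0, 0.0478]}, {"dp": [0.2925, 0.2475, 0], "rotation": [0, 0, 0.0478]}, {"dp": [0.295, 0.25, 0], "rotation": [0, 0, 0.0478]}, {"dp": [0.295, 0.25, 0], "rotation": [0, 0, 0.0478]}, {"dp": [0.295, 0.25, 0], "rotation": [0, 0, 0.0478]}]}}

```text
time: 48.02
tcp_pos: [0.5377, -0.214, 0.3048]
orientation: [-3.141, 0.001, 1.696]
wrist_force: [-0.0, 0.4, -0.1]
opening: 0.087
finger_force: 30.0
```

```bash
python3 - <<'E'
from h import *
go(.5402,-.2147,.183,97.2)
E
```

```text
dp [-0.0009  0.0025  0.1218] rot [-0.  0. -0.] q6 -> -0.5039658956679238 now -0.62
```

In the tool's units: 0.122 m / 0.4 = 0.305, 0.115 m / 0.4 = 0.2875.

>>> {"op": "drive_tool", "data": {"series": [{"dp": [0, 0.005, 0.0375], "rotation": [0, 0, 0]}, {"dp": [0, 0.005, 0.075], "rotation": [0, 0, 0]}, {"dp": [0, 0.005, 0.1125], "rotation": [0, 0, 0]}, {"dp": [0, 0.005, 0.15], "rotation": [0, 0, 0]}, {"dp": [0, 0.005, 0.2], "rotation": [0, 0, 0]}, {"dp": [0, 0.005, 0.25], "rotation": [0, 0, 0]}, {"dp": [0, 0.005, 0.2875], "rotation": [0, 0, 0]}, {"dp": [0, 0.005, 0.305], "rotation": [0, 0, 0]}, {"dp": [0, 0.005, 0.305], "rotation": [0, 0, 0]}, {"dp": [0, 0.005, 0.305], "rotation": [0, 0, 0]}]}}

```text
time: 48.85
tcp_pos: [0.5399, -0.2139, 0.1831]
orientation: [-3.141, 0.0, 1.695]
wrist_force: [0.4, 0.4, -0.4]
opening: 0.09
finger_force: 30.0
```

```bash
python3 - <<'E'
from h import *
go(.6146,-.2053,.183,97.2)
E
```

```text
dp [-0.0007  0.0752  0.0001] rot [-0.   0.  -0.1] q6 -> -0.4480486853245713 now -0.62
```

In the tool's units: 0.075 m / 0.4 = 0.1875, 0.067 m / 0.4 = 0.1675.

>>> {"op": "drive_tool", "data": {"series": [{"dp": [0, 0.02, 0], "rotation": [0, 0, 0]}, {"dp": [0, 0.04, 0], "rotation": [0, 0, 0]}, {"dp": [0, 0.06, 0], "rotation": [0, 0, 0]}, {"dp": [0, 0.0825, 0], "rotation": [0, 0, 0]}, {"dp": [0, 0.105, 0], "rotation": [0, 0, 0]}, {"dp": [0, 0.125, 0], "rotation": [0, 0, 0]}, {"dp": [0, 0.145, 0], "rotation": [0, 0, 0]}, {"dp": [0, 0.1675, 0], "rotation": [0, 0, 0]}, {"dp": [0, 0.1875, 0], "rotation": [0, 0, 0]}, {"dp": [0, 0.1875, 0], "rotation": [0, 0, 0]}]}}

```text
time: 49.68
tcp_pos: [0.6164, -0.2036, 0.1829]
orientation: [3.14, 0.0, 1.697]
wrist_force: [0.1, -0.8, -1.2]
opening: 0.088
finger_force: 30.0
```

In the tool's units: 0.0105 m / 0.4 = 0.0263, 0.01 m / 0.4 = 0.025.

>>> {"op": "drive_tool", "data": {"series": [{"dp": [0, 0, 0.005], "rotation": [0, 0, 0]}, {"dp": [0, 0, 0.01], "rotation": [0, 0, 0]}, {"dp": [0, 0, 0.0125], "rotation": [0, 0, 0]}, {"dp": [0, 0, 0.015], "rotation": [0, 0, 0]}, {"dp": [0, 0, 0.0175], "rotation": [0, 0, 0]}, {"dp": [0, 0, 0.02], "rotation": [0, 0, 0]}, {"dp": [0, 0, 0.0225], "rotation": [0, 0, 0]}, {"dp": [0, 0, 0.025], "rotation": [0, 0, 0]}, {"dp": [0, 0, 0.0263], "rotation": [0, 0, 0]}, {"dp": [0, 0, 0.0263], "rotation": [0, 0, 0]}]}}

```text
time: 50.52
tcp_pos: [0.6144, -0.2037, 0.1723]
orientation: [-3.141, 0.0, 1.696]
wrist_force: [0.1, 0.7, -1.6]
opening: 0.091
finger_force: 30.0
```

>>> {"op": "drive_tool", "data": {"series": [{"dp": [0, 0, 0], "rotation": [0, 0, 0]}, {"dp": [0, 0, 0], "rotation": [0, 0, 0]}, {"dp": [0, 0, 0], "rotation": [0, 0, 0]}, {"dp": [0, 0, 0], "rotation": [0, 0, 0]}, {"dp": [0, 0, 0], "rotation": [0, 0, 0]}, {"dp": [0, 0, 0], "rotation": [0, 0, 0]}, {"dp": [0, 0, 0], "rotation": [0, 0, 0]}, {"dp": [0, 0, 0], "rotation": [0, 0, 0]}, {"dp": [0, 0, 0], "rotation": [0, 0, 0]}, {"dp": [0, 0, 0], "rotation": [0, 0, 0]}], "claw": 0.35}}

```text
time: 51.35
tcp_pos: [0.6145, -0.2037, 0.1724]
orientation: [-3.142, 0.0, 1.696]
wrist_force: [-0.7, -0.7, 0.3]
opening: 0.348
finger_force: 0.0
```

In the tool's units: -0.17 m / 0.4 = -0.425, -0.16 m / 0.4 = -0.4.

>>> {"op": "drive_tool", "data": {"series": [{"dp": [0, 0, -0.025], "rotation": [0, 0, 0]}, {"dp": [0, 0, -0.0625], "rotation": [0, 0, 0]}, {"dp": [0, 0, -0.1125], "rotation": [0, 0, 0]}, {"dp": [0, 0, -0.175], "rotation": [0, 0, 0]}, {"dp": [0, 0, -0.25], "rotation": [0, 0, 0]}, {"dp": [0, 0, -0.325], "rotation": [0, 0, 0]}, {"dp": [0, 0, -0.4], "rotation": [0, 0, 0]}, {"dp": [0, 0, -0.425], "rotation": [0, 0, 0]}, {"dp": [0, 0, -0.425], "rotation": [0, 0, 0]}, {"dp": [0, 0, -0.425], "rotation": [0, 0, 0]}]}}

```text
time: 52.18
tcp_pos: [0.6144, -0.2036, 0.3425]
orientation: [3.141, 0.0, 1.696]
wrist_force: [0.7, -1.0, -0.5]
opening: 0.353
finger_force: 0.0
```

```bash
python3 - <<'E'
from h import *
s=cam('scene'); c=cam('side')
cv2.imwrite('pics/s12.png',np.vstack([cv2.resize(s['image'][110:270,180:420,::-1],(450,300)),cv2.resize(c['image'][170:330,230:470,::-1],(450,300))]))
L=cam('scene')
for n,p in {'D':(.5243,.0675,175),'B':(.4967,-.0347,-4.9),'A':(.6124,-.0166,175)}.items(): print(n); seat(L,*p)
E
```

```text
D
long end 29 [0.0199 0.0217 0.0235]
short end 27 [0.021  0.0225 0.0243]
block 20 [0.0367 0.0422 0.0435]
back 22 [0.0203 0.0213 0.0226]
block centre [0.524  0.0683 0.0423]
B
long end 29 [0.0201 0.0215 0.0246]
short end 24 [0.0199 0.0217 0.024 ]
block 25 [0.0203 0.0412 0.0433]
back 4 [0.0193 0.0212 0.0232]
block centre [ 0.4948 -0.0363  0.042 ]
A
long end 30 [0.0196 0.0222 0.0237]
short end 27 [0.0201 0.0221 0.0236]
block 20 [0.0407 0.0417 0.0436]
back 21 [0.0197 0.0212 0.0226]
block centre [ 0.6111 -0.016   0.0422]
```

View pics/s12.png

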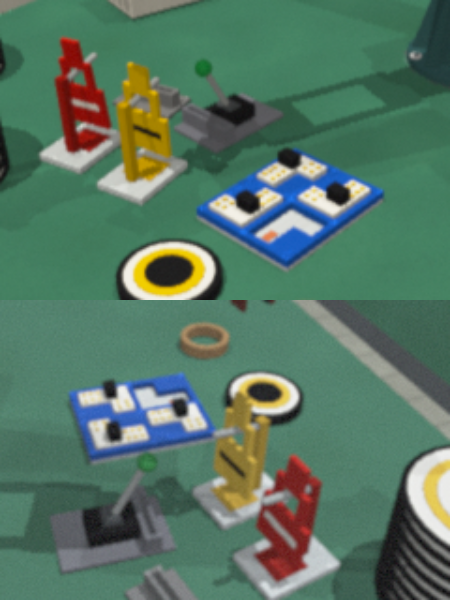

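The view shows both plates on their pegs, the lever over to on, and three modules seated flat at 22 mm. No module is left on the bench, and the robot is clear. Handing in.

```bash
python3 -c "
from rig import manip
print(manip.sign_off())"
```

```text
the job is handed in; nothing more can be done
None
```

Job handed in at about 52 s: three modules are seated in the nest, the red plate is on the red peg, the switch was then thrown to on, and the yellow plate was hung on the yellow peg last; no verdict came back at hand-in.

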